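Set out the wheel-change kit from the sloped parts rack

TASK

Set out the wheel-change kit: take the quick-release skewer and both tire levers out of the sloped rack under the handlebar and lay them in the three-lane tray, the skewer in the middle lane and one lever in each outer lane, each lying flat along its lane. Lay them down rather than dropping them, leave the spanner in the rack, do not knock the handlebar or its clamp, and leave everything else on the stand where it is.

Things in the scene. Friction and masses are not known exactly. Their poses are not given: they have to be found in the camera images.
- rack: Fixed grey parts rack, 420 mm wide, four pockets side by side (centres y = -156, -52, 52, 156 mm). Origin under its centre, x to its back. Pocket floor rises 30 degrees towards +x through (0, y, 75 mm); along the slope it runs 68 mm down to a 12 mm high lip and 105 mm up to a 20 mm rear wall. Pockets 100 mm wide, walls 4 mm thick, 30 mm high off the floor. One thing in each.
- clamp_stand: Fixed stand behind the rack, its black knob clamp holding a handlebar level across above the pockets. Origin on the table below the clamp jaws; post (30 mm thick, 357 mm high, foot plate 110 x 130 mm) at x = 170 mm; axes within 0.03 rad of the rack's. The clamp arm runs from the post to the bar (towards -x) 285 mm up.
- bar_clamp (a point): Point on the aluminium handlebar's axis in the clamp jaws, 285 mm up. The bar runs along the stand's y from 460 mm at -y of here to 80 mm at +y, straight above the middle of all the pocket floors (within 20 mm), where it blocks a gripper coming straight down; 22 mm thick, 32 mm within 45 mm of here. Jaws 50 mm wide, 28 mm above and below the axis.
- axle: Steel quick-release skewer: round rod 15 mm thick, x -66 to +78 mm; block head 18 x 20 x 15 mm centred at x = +84; lever 10 mm thick slanting back from the head to (52, 35) mm. 90 g, centre of mass near x = +25 mm. Origin: underside, centre line, 66 mm from its lower end; x along it (uphill), y across, z out of its upper face. In any pocket, up to 0.1 rad askew.
- lever_a: One of two identical orange plastic tire levers: flat bar, x -66 to +64 mm, 22 mm wide and 12 mm thick over x -62..+24, then an 18 x 9 mm neck and a small hooked tip; 30 g. Origin: underside, centre line, 66 mm from its lower end; x along it (uphill), y across, z out of its upper face. On the sloped floor of any pocket, up to 0.15 rad askew.
- lever_b: One of two identical orange plastic tire levers: flat bar, x -66 to +64 mm, 22 mm wide and 12 mm thick over x -62..+24, then an 18 x 9 mm neck and a small hooked tip; 30 g. Origin: underside, centre line, 66 mm from its lower end; x along it (uphill), y across, z out of its upper face. On the sloped floor of any pocket, up to 0.15 rad askew.
- spanner: Flat steel open-end spanner, 147 mm long, shank 18 mm wide, 8 mm thick, jaw end 38 mm wide. Origin: underside, centre line, 66 mm from its lower end; x along it (uphill), y across, z out of its upper face. In the remaining pocket (any of the four); not wanted, stays there.
- tray: Fixed shallow aluminium tray 218 x 241 x 18 mm with three equal lanes along its x, each 75 mm wide and 210 mm long inside, floor 4 mm thick, walls to 18 mm above the table. Origin under its centre.
- lane_left (a point): Centre of the floor of the outer lane at the tray's +y side (4 mm above the table), axes as the tray's.
- lane_mid (a point): Centre of the floor of the middle lane, axes as the tray's.
- lane_right (a point): Centre of the floor of the outer lane at the tray's -y side, axes as the tray's.
- dish: Open glass dish with washers, 90 mm across, 30 mm high, in front of the rack. Origin under its centre.
- oil: White oil bottle standing, 48 mm across, 135 mm high. Origin under its centre.
- pedal: Black pedal lying flat, about 90 x 95 x 26 mm. Origin under its centre.
- grip: Black rubber handlebar grip lying down, 130 mm long, 32 mm thick, along its x. Origin under its centre.
- tape: Roll of grey tape lying flat, 80 mm across, 24 mm high. Origin under its centre.
- jar: Glass jar with a steel lid, 68 mm across, 75 mm high. Origin under its centre.
Mind the look-alikes: they are no part of the job. Leave any red or yellow look-alike of the axle alone.

How it is judged:
By the outcome, as a careful person would: the job done as asked, in the order asked, and still so for the second after the job is handed in, with the robot touching nothing.
It also fails if it takes over 72 s, if anything falls off the work surface, if the arm or the gripper's body presses on something with over 40 N, if the wrist force passes 120 N, or if a joint passes its speed limit or range.

ROBOT

A 6-joint arm with a two-finger parallel gripper is mounted at the origin on the work surface. World frame = base frame: x ahead of the robot, y to its left, z up, the work surface at z = 0. Lengths are in m, angles in degrees, forces in N, time in s.
With the tool pointing down it reaches from about 0.4 to 0.825 m from the base axis. Payload 7 kg.
Tool frame: the origin (TCP) lies between the finger pads, 19 mm behind the fingertips; this is the grasp point; z points along the fingers, y is the line along which they close (so a half turn about z gives the same grasp; the last joint's range is limited). The gripper opens to 88 mm and grips with 3 to 60 N. Pads are 19 mm wide; open, the fingers measure 130 mm over their backs; the gripper's body (78 mm by 193 mm) begins 47 mm behind the grasp point.
Start: joints at [84.231, 20.546, 0.682, 0, -70.136, -16.507], TCP at [0.256, 0.625, 0.245] pointing down, gripper open.
Joint ranges: [-176.03, 176.03], [-82.01, 121.73], [-58.28, 71.71], [-173.87, 95.51], [-174.79, -0.11], [-173.66, 173.66]. Speed limits (degrees/s): [136.94, 136.94, 172.46, 180, 180, 180].

INTERFACE

Orientations are given as [roll, pitch, yaw] about the fixed x, y, z axes, in that order (R = Rz(yaw) Ry(pitch) Rx(roll)).
In Python, from plant import r, capture, close_job, search_frame, outline_of gives the robot as it stands.
- The arm moves only by the shell command python3 -m creep 'ROWS' [FORCE]. ROWS is JSON, a list of rows, each a list of 7 numbers: the finger opening in mm, from 0 to 87.6, then the shift along the world's x, y, z in units of 25 mm (1.0 is 25 mm), then the turn, a rotation vector about the world's x, y, z in degrees. In form: [[hand, x, y, z, ax, ay, az], ...]. A call has 1 to 8 rows; each row shifts and turns the commanded pose from where the row before left it; what a row does not reach is not made up. A row lasts 1/12 s, in which the tool goes at most 41.7 mm and 7.16 degrees, less where a joint would pass 70% of its speed; a pose out of reach is approached as far as the arm can. A call is refused whole if a number of a shift passes 1 or a number of a turn 7.16, either way. A call with a gripper value outside its range is refused whole. The fingers move at their own pace and stop on an object; FORCE is the grip in N (left out, the last holds). Time passes only in rows, so rows that do not move let the fingers close. It gives the time, the measured TCP pose, the force, the opening and the grip force at its end, in the units of the state.
- r.get_state(): the state, without advancing time (a new reading comes with each control period).
- capture(name): name is "side" or "top"; returns a dict with "frame" (420x560x3 uint8, red, green, blue), "K" (3x3 intrinsics, pixels), "origin" and "rotation" of the camera in the world. Camera axes: x right, y down, z forward; pixel columns grow to the right and rows downward; lengths in m; the calibration is good to about 2 mm. A picture is of the moment at which its call begins. There is no depth.
- close_job(): hands the job in; it is judged then, once.
Trained networks look in a picture, given as the dict that the camera call returned (one of the last four; its "shot" number tells which), for a name from the list of things; names that differ only in an ending like _2 or _b are one class to them, and where a whole thing is asked for, a point or a joint stands for the part that bears it (a point fixed in the world has none). Each returns a list of dicts, best first, with "conf" (0 to 1); they miss things now and then, are a little off and sometimes report something else, mostly with a low value. They report only what shows in the picture. A call takes as long as a camera call. They do not tell look-alikes from the thing itself.
- search_frame(picture, target): "bbox" ([left, top, right, bottom] in pixels, round what is visible of it).
- outline_of(picture, target): "region" (420x560 bool, what is visible of it) and "bbox" ([left, top, right, bottom] in pixels, round what is visible of it).
The state is a dict: "time_s": time; "joints": joint angles; "qd": joint speeds; "joint_torque": joint torques, N m; "tcp_pos": TCP position; "eef_rot": TCP orientation; "contact_force": force on the tool from outside, world axes, zero at the start; "moment": the same for the moment, N m; "gripper_width": finger opening in m; "gripper_force": force on a finger pad.
Only numpy, scipy, OpenCV 4.12 (cv2) and the standard library are available. Lean on these libraries where they do the work, as an engineer would, in place of code of your own. Each camera call takes 0.05 s, during which the arm holds its last target. There are 200 camera calls.

## Working session

There is one attempt and no reset: what is moved stays moved. The work goes in short steps, Python scripts to look and compute and a shell command to move; the robot and the scene stay as the last step left them, time stands still between calls to the robot, and variables do not carry over. Pictures are saved under pics/ and viewed, at most 10 in all, crops included, and the job is handed in when it is done.

```bash
ls; mkdir -p pics; python3 - <<'E'
from plant import *
import cv2,numpy as np
for n in("side","top"):
    c=capture(n); cv2.imwrite(f"pics/{n}0.png",c["frame"][:,:,::-1])
    print(n,c["K"].tolist(),np.round(c["origin"],4).tolist(),np.round(c["rotation"],4).tolist())
    for t in "rack clamp_stand axle lever_a spanner tray dish oil pedal grip tape jar".split():
        print(t,[(np.round(d["bbox"]).tolist(),round(d["conf"],2)) for d in search_frame(c,t)][:4])
print(r.get_state())
E
```

```text
pics
side [[388.40238448173056, 0.0, 275.39755993130467], [0.0, 388.40238448173056, 209.42847304236628], [0.0, 0.0, 1.0]] [-0.0983, -0.5796, 1.1079] [-135.5414, -0.2698, -43.8565]
rack [([196.0, 172.0, 316.0, 253.0], 0.9)]
clamp_stand []
axle [([135.0, 188.0, 161.0, 217.0], 0.7), ([208.0, 178.0, 234.0, 212.0], 0.57)]
lever_a [([230.0, 194.0, 244.0, 220.0], 0.7), ([286.0, 213.0, 301.0, 245.0], 0.64)]
spanner [([256.0, 196.0, 281.0, 230.0], 0.8)]
tray [([287.0, 274.0, 392.0, 370.0], 0.94)]
dish [([235.0, 264.0, 262.0, 289.0], 0.84), ([282.0, 211.0, 298.0, 244.0], 0.71)]
oil []
pedal [([372.0, 249.0, 408.0, 280.0], 0.55), ([259.0, 272.0, 280.0, 305.0], 0.37)]
grip [([210.0, 234.0, 234.0, 264.0], 0.8), ([236.0, 264.0, 261.0, 288.0], 0.16)]
tape [([232.0, 194.0, 248.0, 222.0], 0.62), ([417.0, 316.0, 443.0, 343.0], 0.55)]
jar [([261.0, 272.0, 277.0, 307.0], 0.94)]
top [[491.5780767636222, 0.0, 278.1522505198685], [0.0, 491.5780767636222, 210.51368784084514], [0.0, 0.0, 1.0]] [0.3959, 0.0358, 1.6425] [-175.0597, 1.0162, -88.8025]
rack [([160.0, 156.0, 307.0, 250.0], 0.88)]
clamp_stand [([10
[... 651 characters left out ...]
 268.0], 0.49)]
{'time_s': 1.3, 'joints': array([ 8.42299861e+01,  2.05474402e+01,  6.80469467e-01, -1.63307158e-03,
       -7.01343125e+01, -1.65070882e+01]), 'qd': array([-0.17862603,  0.01298882,  0.03021716,  0.00914397,  0.04855   ,
        0.06551365]), 'joint_torque': array([ 4.97885976e-04, -5.82385111e+01,  2.93309695e+01,  7.00259551e+00,
        1.24878457e-02, -1.58302555e-05]), 'tcp_pos': array([0.25588026, 0.62458926, 0.24533257]), 'eef_rot': array([ 1.79998333e+02,  1.10796862e-03, -2.22776571e+01]), 'contact_force': array([ 0.12483778, -0.47393548,  0.1138036 ]), 'moment': array([0.02500737, 0.03237704, 0.02539836]), 'gripper_force': 0.0, 'gripper_width': 0.08777514391725962}
```

```bash
python3 - <<'E'
import cv2
a=cv2.imread("pics/top0.png");b=cv2.imread("pics/side0.png")
cv2.imwrite("pics/t1.png",cv2.resize(a[100:310,80:480],None,fx=2,fy=2,interpolation=cv2.INTER_CUBIC)[:, :800])
cv2.imwrite("pics/s1.png",cv2.resize(b[150:350,180:430],None,fx=3,fy=3,interpolation=cv2.INTER_CUBIC))
E
```

```text
(no output)
```

View pics/t1.png

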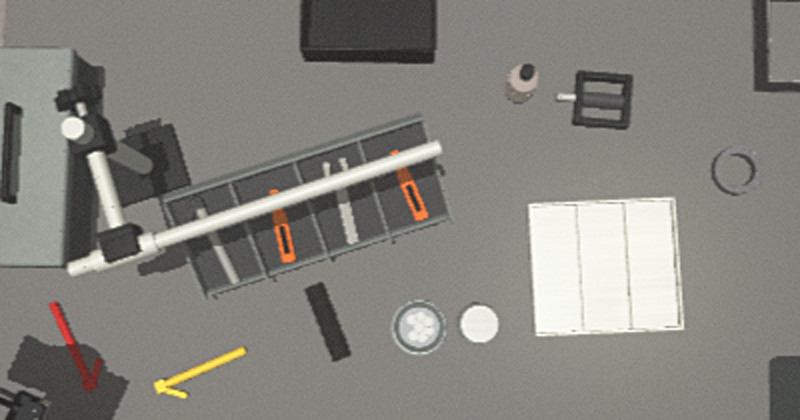

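View pics/s1.png

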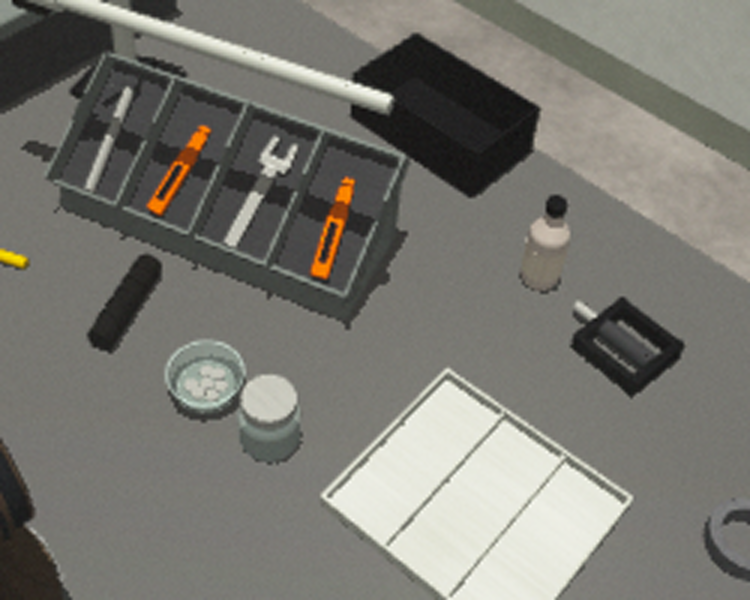

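```bash
cat > v.py <<'E'
import numpy as np,cv2
from plant import *
from scipy.optimize import minimize
from scipy.spatial.transform import Rotation as Ro
def Rm(e): return Ro.from_euler('xyz',e,degrees=True).as_matrix()
def proj(c,P):
    q=(np.asarray(P,float)-c["origin"])@Rm(c["rotation"])
    return (q[:,:2]/q[:,2:])@np.diag([c["K"][0][0],c["K"][1][1]])+np.array([c["K"][0][2],c["K"][1][2]])
def ray(c,uv,z):
    d=Rm(c["rotation"])@np.array([(uv[0]-c["K"][0][2])/c["K"][0][0],(uv[1]-c["K"][1][2])/c["K"][1][1],1])
    o=np.asarray(c["origin"]);return o+d*(z-o[2])/d[2]
S=4
def sil(c,parts):
    m=np.zeros((420*S,560*S),np.uint8)
    for P in parts:
        h=cv2.convexHull(((proj(c,P)+.5)*S).astype(np.float32))
        cv2.fillConvexPoly(m,np.round(h).astype(np.int32),1)
    return cv2.resize(m.astype(np.float32),(560,420),interpolation=cv2.INTER_AREA)
def box(x0,x1,y0,y1,z0,z1): return np.array([[x,y,z] for x in(x0,x1) for y in(y0,y1) for z in(z0,z1)])/1000
c3,s3=np.cos(np.pi/6),.5
def rackparts():
    pr=[(-68*c3,0),(-68*c3-15,41+26-15*0),(105*c3-15,127.5+26),(105*c3,127.5),(105*c3,0)]
    return [np.array([[x,y,z] for x,z in pr for y in(-210,210)])/1000]
LEV=[box(-62,24,-11,11,0,12),box(24,64,-9,9,0,9),box(-66,-62,-8,8,0,12)]
AX=[box(-66,78,-7.5,7.5,0,15),box(75,93,-10,10,0,15),np.array([[x,y,z] for x,y in((84,5),(80,12),(50,30),(48,38),(54,38)) for z in(2,12)])/1000]
TRAY=[box(-109,109,-120.5,120.5,0,18)]
def place(parts,p,R): return [np.asarray(p)+P@R.T for P in parts]
def fit(obs,f,x0,st):
    # obs: (cam,mask,valid)
    def cost(x):
        t=0
        for c,m,v in obs:
            s=sil(c,f(x)); t+=(np.abs(s-m)*v).sum()/max(m.sum(),1)
        return t
    x0=np.array(x0,float);best=None
    for k in range(2):
        sx=np.vstack([x0]+[x0+np.eye(len(x0))[i]*st[i]*(1-2*k) for i in range(len(x0))])
        r_=minimize(cost,x0,method='Nelder-Mead',options=dict(initial_simplex=sx,xatol=1e-4,fatol=1e-4,maxiter=250)); x0=r_.x
    return r_.x,r_.fun
E
cat > m.py <<'E'
from v import *
import pickle
D={}
for n in("top","side"):
    c=capture(n); 
    D[n]=c
    for t in "rack tray axle lever_a clamp_stand dish jar".split():
        D[n,t]=[(d["bbox"],d["conf"],d["region"]) for d in outline_of(c,t)]
        print(n,t,[(np.round(b).tolist(),round(k,2),int(m.sum())) for b,k,m in D[n,t]])
pickle.dump(D,open("d.pkl","wb"))
f=lambda x:place(TRAY,[x[0],x[1],0],Rm([0,0,x[2]*100]))
o=[(D[n],D[n,"tray"][0][2].astype(float),1.) for n in("top","side")]
a=ray(D["top"],(382,232),0);print("tray guess",a);T=fit(o,f,[a[0],a[1],0.03],[.01,.01,.05]);print("tray",T)
print([fit([q],f,T[0],[.01,.01,.05]) for q in o])
f=lambda x:place(rackparts(),[x[0],x[1],0],Rm([0,0,x[2]*100]))
o=[(D[n],D[n,"rack"][0][2].astype(float),1.) for n in("top","side")]
a=ray(D["top"],(234,202),.1);print("rack guess",a);T=fit(o,f,[a[0],a[1],0.17],[.01,.01,.05]);print("rack",T)
print([fit([q],f,T[0],[.01,.01,.05]) for q in o])
for n in("top","side"):
    c=D[n]; fr=c["frame"].copy()
    i=cv2.resize(fr[:,:,::-1],None,fx=4,fy=4,interpolation=cv2.INTER_CUBIC)
    u0,v0,=(150,140) if n=="top" else (185,150)
    cv2.imwrite(f"pics/{n}2.png",i[v0*4:v0*4+600,u0*4:u0*4+680])
E
python3 m.py
```

```text
top rack [([162.0, 157.0, 305.0, 247.0], 0.62, 5584), ([343.0, 199.0, 422.0, 269.0], 0.5, 4833)]
top tray [([343.0, 202.0, 422.0, 266.0], 0.97, 4763)]
top axle [([232.0, 236.0, 256.0, 282.0], 0.72, 423), ([105.0, 252.0, 130.0, 294.0], 0.63, 209), ([159.0, 273.0, 202.0, 299.0], 0.59, 275), ([172.0, 201.0, 201.0, 242.0], 0.49, 219)]
top lever_a [([217.0, 205.0, 231.0, 231.0], 0.73, 185), ([279.0, 183.0, 294.0, 210.0], 0.49, 161)]
top clamp_stand [([110.0, 139.0, 299.0, 236.0], 0.84, 4229)]
top dish [([279.0, 250.0, 299.0, 277.0], 0.59, 548)]
top jar [([341.0, 200.0, 420.0, 267.0], 0.68, 4854), ([306.0, 252.0, 331.0, 272.0], 0.6, 350), ([275.0, 251.0, 303.0, 278.0], 0.41, 581)]
side rack [([198.0, 166.0, 317.0, 255.0], 0.61, 5505), ([255.0, 199.0, 281.0, 231.0], 0.33, 225)]
side tray [([290.0, 273.0, 391.0, 370.0], 0.75, 5310), ([372.0, 247.0, 408.0, 284.0], 0.22, 665)]
side axle [([151.0, 222.0, 187.0, 239.0], 0.71, 167), ([210.0, 177.0, 230.0, 211.0], 0.68, 187), ([286.0, 275.0, 390.0, 371.0], 0.66, 5236), ([135.0, 185.0, 161.0, 215.0], 0.53, 166)]
side lever_a [([227.0, 192.0, 247.0,
[... 168 characters left out ...]
side dish [([237.0, 263.0, 262.0, 289.0], 0.85, 479)]
side jar [([259.0, 273.0, 281.0, 306.0], 0.69, 547)]
tray guess [ 0.47220928 -0.27936326  0.        ]
tray (array([ 0.47013166, -0.27794266,  0.04047459]), np.float64(0.06295981549949727))
[(array([ 0.46874216, -0.27741322,  0.03507829]), np.float64(0.03709584295612009)), (array([ 0.4701438 , -0.27789416,  0.04028909]), np.float64(0.024305555555555556))]
rack guess [0.55298431 0.20597943 0.1       ]
rack (array([0.54332389, 0.20231175, 0.18936189]), np.float64(0.5656342184690135))
[(array([0.5437741 , 0.20177249, 0.19049646]), np.float64(0.35975555157593125)), (array([0.53882261, 0.2032769 , 0.18126634]), np.float64(0.19302906448683016))]
```

```bash
cat > n.py <<'E'
from v import *
import pickle
D=pickle.load(open("d.pkl","rb"))
def slopeR(yaw,ask): return Rm([0,0,yaw])@Rm([0,-30,0])@Rm([0,0,ask])
def orange(c):
    f=c["frame"].astype(int); return ((f[...,0]-f[...,2]>60)&(f[...,0]-f[...,1]>40)&(f[...,1]>f[...,2]))
yaw=18.5
def near(m,b,g=6):
    o=np.zeros(m.shape);l,t,r_,bb=[int(q) for q in b];o[t-g:bb+g,l-g:r_+g]=m[t-g:bb+g,l-g:r_+g];return o
def fill(m): return cv2.morphologyEx(m.astype(np.uint8),cv2.MORPH_CLOSE,np.ones((5,5))).astype(float)
def bar(c): # valid mask excluding bright bar, side of it
    v=np.ones((420,560)); 
    if c is D["top"]:
        m=D["top","clamp_stand"][0][2].astype(np.uint8); v-=cv2.dilate(m,np.ones((5,5)))
    return v
def item(parts,tb,sb,orangeq,z,off):
    obs=[]
    for n,b in(("top",tb),("side",sb)):
        c=D[n]
        m=fill(near(orange(c),b)) if orangeq else near(max(D[n,"axle"],key=lambda q:-abs(np.array(q[0])-b).sum())[2],b)
        obs.append((c,m*bar(c),bar(c)))
    g=ray(D["side"],((sb[0]+sb[2])/2,(sb[1]+sb[3])/2),z)
    out=[]
    f=lambda x:place(parts,x[:3],slopeR(yaw,x[3]*100))
    X,v=fit(obs,f,[g[0],g[1],z-.01,0],[.01,.01,.01,.06]); 
    print("free",np.round(X,4),round(v,3))
    return X
R=[item(AX,[172,201,201,242],[210,177,230,211],False,.095,0),
item(LEV,[217,205,231,231],[229,192,246,222],True,.095,0),
item(LEV,[279,183,294,210],[285,210,300,245],True,.095,0)]
# implied rack x offset from z: floor plane z=75+x tan30 in rack frame
ex=np.array([np.cos(np.radians(yaw)),np.sin(np.radians(yaw))]);ey=np.array([-ex[1],ex[0]])
for X in R:
    print("rack-x of item given z:",(X[2]-.075)/np.tan(np.pi/6)," along-x world:",X[:2]@ex, "y:",X[:2]@ey)
rk=np.array([.5433,.2023]);print("rack",rk@ex,rk@ey)
# overlay
for n,(u0,v0) in(("top",(155,145)),("side",(190,150))):
    c=D[n];i=cv2.resize(c["frame"][:,:,::-1],None,fx=5,fy=5,interpolation=cv2.INTER_CUBIC)
    for X,p in zip(R,(AX,LEV,LEV)):
        for P in place(p,X[:3],slopeR(yaw,X[3]*100)):
            cv2.polylines(i,[np.round(cv2.convexHull(((proj(c,P)+.5)*5).astype(np.float32))).astype(int)],1,(0,255,0),1)
    for y in(-208,-104,0,104,208):
        L=np.array([[s*c3-15,y,75+s*.5+26] for s in(-68,105)])/1000
        q=((proj(c,place([L],[*rk,0],Rm([0,0,yaw]))[0])+.5)*5).astype(int);cv2.line(i,q[0].tolist(),q[1].tolist(),(255,255,0),1)
    for s,h in((-68,0),(-68,12),(105,20)):
        L=np.array([[s*c3-h*.5,y,75+s*.5+h*c3] for y in(-208,208)])/1000
        q=((proj(c,place([L],[*rk,0],Rm([0,0,yaw]))[0])+.5)*5).astype(int);cv2.line(i,q[0].tolist(),q[1].tolist(),(255,0,255),1)
    cv2.imwrite(f"pics/{n}3.png",i[v0*5:v0*5+560,u0*5:u0*5+780])
E
python3 n.py
```

```text
free [0.4873 0.3507 0.0725 0.0434] 0.645
free [ 0.5234  0.2527  0.0742 -0.071 ] 0.311
free [0.5921 0.0514 0.0743 0.063 ] 0.261
rack-x of item given z: -0.004278959702716205  along-x world: 0.5733848068034157 y: 0.17791650596117872
rack-x of item given z: -0.0014091101956679316  along-x world: 0.5765528772728884 y: 0.07355353887418506
rack-x of item given z: -0.0012090358826216297  along-x world: 0.5777928862821504 y: -0.13914568529610086
rack 0.5794149738642782 0.01945425562332756
```

View pics/top3.png

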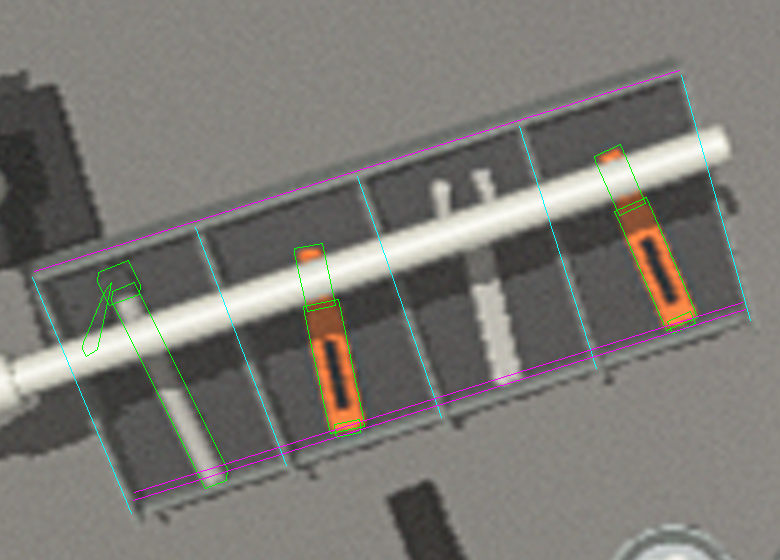

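View pics/side3.png

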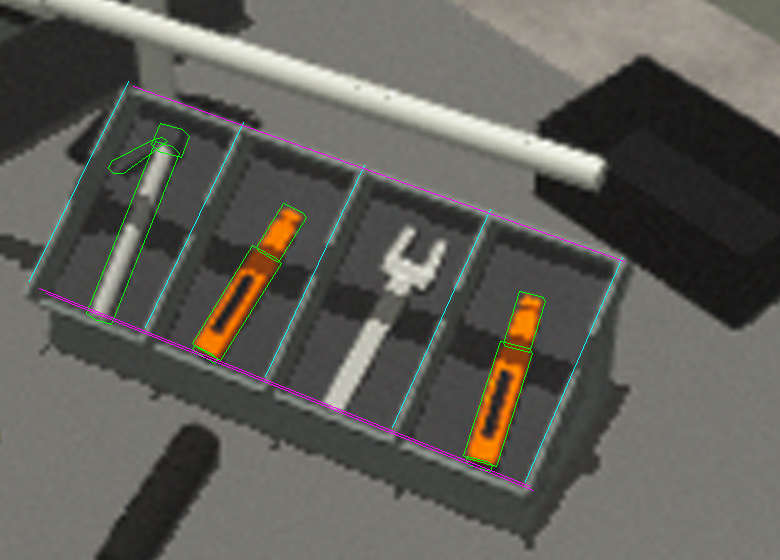

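```bash
cat > go.py <<'E'
from v import *
import sys
yaw=18.5
def slopeR(ask): return Rm([0,0,yaw])@Rm([0,-30,0])@Rm([0,0,ask])
IT={'ax':([.4873,.3507,.0735],4.3,.012),'l1':([.5234,.2527,.0735],-7.1,-.008),'l2':([.5921,.0514,.0735],6.3,-.008)}
T=np.array([.470,-.278,0]);ty=4.0
FL=Rm([180,0,0])
ex=np.array([np.cos(np.radians(yaw)),np.sin(np.radians(yaw)),0])
def target(n):
    k,w=n.split(':')
    if k in IT:
        p,a,g=IT[k];R=slopeR(a);H=R@FL; q=np.array(p)+R@[g,0,.0225]
        if w=='up': q=q+R[:,2]*.05
        if w=='pre': q=q+R[:,2]*.05-ex*.13
        return q,H
    if k=='lane':
        w,h,xo=w.split(','); R=Rm([0,0,ty]); return T+R@[float(xo),float(w)*.079,0]+[0,0,float(h)],R@FL
def delta(n,st):
    q,H=target(n);C=Rm(st["eef_rot"]);v=Ro.from_matrix(H@C.T).as_rotvec(degrees=True)
    return (q-st["tcp_pos"])/.025,v
if __name__=="__main__":
    st=r.get_state();print(round(st["time_s"],2),np.round(st["tcp_pos"],4),np.round(st["eef_rot"],1),np.round(st["joints"],0),"F",np.round(st["contact_force"],1),"w",round(st["gripper_width"]*1000,1),"g",round(st["gripper_force"],1))
    for n in sys.argv[1:]:
        d,v=delta(n,st);print(n,np.round(target(n)[0],3),"shift",np.round(d,2),"turn",np.round(v,1))
E
python3 go.py ax:pre ax:up ax:g l1:pre l1:g l2:pre l2:g lane:0,.1,0
python3 - <<'E'
from v import *
import pickle;D=pickle.load(open("d.pkl","rb"))
for u,v in((0,380),(730,140)): print("bar",ray(D["top"],(155+u/5-.5,145+v/5-.5),.285))
for u,v in((40,5),(600,172)): print("bar",ray(D["side"],(190+u/5-.5,150+v/5-.5),.285))
for t,u,v,z in(("jar",480,325,.075),("dish",420,327,.03),("oil",525,70,.135),("clamp",122,245,.31),("grip",328,320,.03)): print(t,ray(D["top"],(80+u/2,100+v/2),z))
E
```

```text
2.1 [0.2559 0.6246 0.2454] [-180.    -0.   -22.3] [ 84.  21.   1.   0. -70. -17.] F [ 0.3 -0.3 -0. ] w 87.7 g 0.0
ax:pre [0.339 0.302 0.142] shift [  3.33 -12.9   -4.12] turn [ -2.2 -30.7  44. ]
ax:up [0.462 0.343 0.142] shift [  8.26 -11.25  -4.12] turn [ -2.2 -30.7  44. ]
ax:g [0.486 0.351 0.099] shift [  9.21 -10.93  -5.86] turn [ -2.2 -30.7  44. ]
l1:pre [0.359 0.199 0.132] shift [  4.12 -17.04  -4.52] turn [  0.9 -30.4  32.9]
l1:g [0.506 0.248 0.089] shift [ 10.   -15.07  -6.26] turn [  0.9 -30.4  32.9]
l2:pre [ 0.428 -0.004  0.132] shift [  6.89 -25.16  -4.52] turn [ -2.7 -30.7  46. ]
l2:g [0.575 0.045 0.089] shift [ 12.77 -23.19  -6.26] turn [ -2.7 -30.7  46. ]
lane:0,.1,0 [ 0.47  -0.278  0.1  ] shift [  8.57 -36.1   -5.82] turn [-0.   0.  26.3]
bar [0.47825272 0.40543173 0.285     ]
bar [0.6203552  0.00219376 0.285     ]
bar [0.46670721 0.39433886 0.285     ]
bar [0.62108718 0.00720948 0.285     ]
jar [ 0.36817013 -0.069606    0.075     ]
dish [0.36205437 0.02500935 0.03      ]
oil [ 0.76543291 -0.13013839  0.135     ]
clamp [0.47054132 0.43539671 0.31      ]
grip [0.3702315  0.17550674 0.03      ]
```

```bash
python3 -m creep '[[42,0.1,-1,0,-0.2,-3,4.4],[42,0.1,-1,0,-0.2,-3,4.4],[42,0.1,-1,0,-0.2,-3,4.4],[42,0.1,-1,0,-0.2,-3,4.4],[42,0.1,-1,0,-0.2,-3,4.4],[42,0.1,-1,0,-0.2,-3,4.4],[42,0.1,-1,0,-0.2,-3,4.4],[42,0.2,-1,0,-0.2,-3,4.4]]' 50; python3 -m creep '[[42,0.5,-1,-0.4,-0.2,-3,4.4],[42,0.5,-1,-0.6,-0.2,-3,4.4],[42,0.5,-1,-0.8,0,0,0],[42,0.5,-1,-1,0,0,0],[42,0.5,-0.9,-1,0,0,0]]'; python3 go.py ax:pre ax:up ax:g
```

```text
time_s: 2.77
tcp_pos: [0.2781, 0.4239, 0.2454]
eef_rot: [-179.7, -23.8, 13.7]
contact_force: [0.1, -0.1, 1.4]
gripper_width: 0.0435
gripper_force: 0.0
time_s: 3.18
tcp_pos: [0.3539, 0.3264, 0.1945]
eef_rot: [176.9, -25.7, 23.1]
contact_force: [0.1, 0.2, -0.4]
gripper_width: 0.042
gripper_force: 0.0
3.18 [0.3539 0.3264 0.1945] [176.9 -25.7  23.1] [ 78.  -7. -58.  44. -34.  -1.] F [ 0.1  0.2 -0.4] w 42.0 g 0.0
ax:pre [0.339 0.302 0.142] shift [-0.59 -0.97 -2.09] turn [ 2.1 -3.7  0.6]
ax:up [0.462 0.343 0.142] shift [ 4.34  0.68 -2.09] turn [ 2.1 -3.7  0.6]
ax:g [0.486 0.351 0.099] shift [ 5.29  0.99 -3.82] turn [ 2.1 -3.7  0.6]
```

```bash
python3 -m creep '[[42,0.8,0.1,-0.4,0.4,-0.7,0.1],[42,0.8,0.1,-0.4,0.4,-0.7,0.1],[42,0.8,0.1,-0.4,0.4,-0.7,0.1],[42,0.8,0.1,-0.4,0.4,-0.7,0.1],[42,0.8,0.1,-0.4,0.4,-0.7,0.1],[42,0,0,0,0,0,0]]'; python3 go.py ax:up ax:g
```

```text
time_s: 3.68
tcp_pos: [0.464, 0.3482, 0.1593]
eef_rot: [176.8, -28.0, 23.3]
contact_force: [1.6, -1.5, 0.1]
gripper_width: 0.0418
gripper_force: 0.0
3.68 [0.464  0.3482 0.1593] [176.8 -28.   23.3] [ 51.   4. -58.  75. -16. -10.] F [ 1.6 -1.5  0.1] w 41.8 g 0.0
ax:up [0.462 0.343 0.142] shift [-0.06 -0.19 -0.68] turn [ 1.3 -1.5  0.5]
ax:g [0.486 0.351 0.099] shift [ 0.89  0.12 -2.41] turn [ 1.3 -1.5  0.5]
```

```bash
cat > lg.py <<'E'
from plant import r;import json
s=r.get_state();open("log.txt","a").write(json.dumps([list(map(float,s[k])) for k in("joints","tcp_pos","eef_rot")])+"\n")
E
python3 lg.py
python3 -m creep '[[42,-0.9,-0.3,0.3,0,2,0],[42,-0.9,-0.3,0.4,0,3,0],[42,-0.9,-0.3,0.6,0,4,0],[42,-0.8,-0.3,0.9,0,4,0],[42,0,0,0,0,0,0]]' |sed -n 2,3p; python3 lg.py
python3 -m creep '[[42,0,-0.3,0.9,0,4,0],[42,0,-0.3,0.9,0,4,0],[42,0,-0.3,0.9,0,4,0],[42,0,-0.3,0.9,0,3,0],[42,0,0,0,0,0,0]]'|sed -n 2,3p; python3 lg.py
python3 -m creep '[[42,0.5,-1,0,4,0,0],[42,0.5,-1,0,4,0,0],[42,0.5,-1,0,4,0,0],[42,0,-1,0,4,-3,0],[42,0,0,0,0,0,0]]' |sed -n 2,3p; python3 lg.py
python3 -m creep '[[42,0,0.5,-0.5,-4,0,3],[42,0,0.5,-0.5,-4,0,3],[42,0,0.5,-0.5,-4,0,3],[42,0,0.5,-0.5,-4,0,3],[42,0,0,0,0,0,0]]'|sed -n 2,3p; python3 lg.py; cat log.txt
```

```text
tcp_pos: [0.4252, 0.3304, 0.2055]
eef_rot: [179.8, -22.6, 21.0]
tcp_pos: [0.4323, 0.3012, 0.2963]
eef_rot: [-175.4, -9.8, 19.7]
tcp_pos: [0.4666, 0.1941, 0.2894]
eef_rot: [-161.0, -17.5, 16.3]
tcp_pos: [0.4666, 0.2508, 0.2375]
eef_rot: [-176.4, -10.3, 32.7]
[[51.343140916275644, 3.9603478283269617, -58.15158973260121, 75.43668865045203, -16.132416039581557, -10.401111283268671], [0.4639782583753526, 0.34816361241866667, 0.15927900196392694], [176.83906568713994, -27.983578662571958, 23.29958034272097]]
[[67.16647642166926, -1.9078517406668647, -47.77775144844202, 31.581666331067034, -32.20094510055247, 18.62825028095662], [0.42517259426967524, 0.330374660251811, 0.20551268878401463], [179.79535147342216, -22.563346588140163, 21.038635575968975]]
[[57.97252434631871, -1.8215633885497369, -21.978156249220255, 2.819687775494508, -59.38497927400798, 50.89594671244631], [0.43233902783779704, 0.3012446012788598, 0.29628126002279503], [-175.44358566270677, -9.761045739845988, 19.693289014610805]]
[[34.58775804989418, -6.536759636350432, -23.058762444426655, -16.1947804596703, -52.20253065512242, 82.23579304183228], [0.46656288282640135, 0.19414911656344797, 0.2894052467445808], [-160.98313228136354, -17.47569122022217, 16.312991625613602]]
[[49.06609207786644, 1.3195456907052727, -25.315611112697834, -0.7297023614893513, -52.4507899704165, 74.38538734756915], [0.4665882261392663, 0.25082003139582393, 0.23749909368308872], [-176.39177128978383, -10.325607889839624, 32.73591242001697]]
```

```bash
cat > fk.py <<'E'
import numpy as np,json
from scipy.optimize import least_squares
from scipy.spatial.transform import Rotation as Ro
L=[json.loads(l) for l in open("log.txt")]+[[[84.22999,20.54744,.68047,-.00163,-70.13431,-16.50709],[.25588,.62459,.24533],[179.998,.0011,-22.2777]]]
E=lambda a,t:Ro.from_euler(a,t,degrees=True).as_matrix()
def rots(q,s4,s6):
    A=E('z',q[0]);B=A@E('y',q[1]);C=B@E('y',-q[2]);D=C@E('x',s4*q[3]);F=D@E('y',-q[4]);G=F@E('y',90)@E('z',s6*q[5]);return A,B,C,D,F,G
def best():
    for s4 in(1,-1):
        for s6 in(1,-1):
            Z=[rots(q,s4,s6)[5].T@E('xyz',e) for q,p,e in L]
            m=Ro.from_matrix(Z).mean(); err=max((Ro.from_matrix(z)*m.inv()).magnitude() for z in Z)
            yield np.degrees(err),s4,s6,m.as_matrix()
err,s4,s6,M=min(best(),key=lambda t:t[0])
rows=[];b=[]
for q,p,e in L:
    A,B,C,D,F,G=rots(q,s4,s6)
    rows.append(np.c_[A[:,:2],[0,0,1],B[:,2],C[:,0],C[:,2],G[:,2]]);b.append(p)
par,*_=np.linalg.lstsq(np.vstack(rows),np.hstack(b),rcond=None)
def fk(q):
    A,B,C,D,F,G=rots(q,s4,s6);return np.c_[A[:,:2],[0,0,1],B[:,2],C[:,0],C[:,2],G[:,2]]@par,G@M
lo=np.array([-176.03,-82.01,-58.28,-173.87,-174.79,-173.66]);hi=np.array([176.03,121.73,71.71,95.51,-.11,173.66])
def ik(p,R,n=40,seed=0):
    g=np.random.default_rng(seed);best=(9,)
    def c(q):
        P,Q=fk(q);return np.r_[(P-p)*10,Ro.from_matrix(Q@R.T).as_rotvec()]
    out=[]
    for i in range(n):
        x0=g.uniform(np.maximum(lo,[-90,-50,-58,-170,-120,-170])+1,np.minimum(hi,[120,90,60,95,-5,170])-1)
        s=least_squares(c,x0,bounds=(lo+1,hi-1),max_nfev=80)
        if s.cost<1e-7: out.append(s.x.round(0))
        if s.cost<best[0]: best=(s.cost,s.x,c(s.x))
    return best,np.unique(out,axis=0) if out else []
if __name__=="__main__":
    print(err,s4,s6,par.round(4),np.abs(np.vstack(rows)@par-np.hstack(b)).max())
    from go import *
    for n in "ax:up ax:g l1:up l1:g l2:up l2:g".split():
        q,H=target(n)
        for fl in(0,):
            bb,o=ik(q,H@E('z',fl)); print(n,fl,bb[0],np.round(bb[1]),"sols",np.array(o).tolist())
E
python3 fk.py
```

```text
0.00028363384254798314 -1 -1 [ 0.2796 -0.172  -0.0753  0.5117  0.1651  0.088   0.1903] 0.06289977913455624
ax:up 0 0.013635321682667274 [ 59.   6. -57.  57. -19.   0.] sols []
ax:g 0 0.045521044193942393 [ 56.  13. -57.  56. -15.   2.] sols []
l1:up 0 0.05436496939929592 [ 48.   3. -57.  28. -18.  27.] sols []
l1:g 0 0.11704425650080139 [ 45.  12. -57.  21. -15.  35.] sols []
l2:up 0 0.04060590366099069 [ 21.   5. -57.  -7. -11. 101.] sols []
l2:g 0 0.09268901753175007 [ 20.  13. -57. -20.  -9. 114.] sols []
```

```bash
sed -i 's/np.c_\[A\[:,:2\],\[0,0,1\],B\[:,2\],C\[:,0\],C\[:,2\],G\[:,2\]\]/np.c_[A[:,:2],[0,0,1],B[:,2],B[:,0],C[:,0],C[:,2],D[:,1],D[:,2],F[:,2],G[:,2]]/' fk.py; python3 fk.py
```

```text
0.00028363384254798314 -1 -1 [-0.     -0.      0.1988  0.6016  0.      0.4636 -0.     -0.1918  0.
 -0.      0.3592] 3.1253667040487265e-07
ax:up 0 0.0030293439223385973 [ 53.   6. -57.  69. -17.  -6.] sols []
ax:g 0 0.0043020831844756465 [  17.   12.  -44. -173.   -1.  -92.] sols []
l1:up 0 0.009133186242325089 [ 47.   3. -57.  46. -13.  11.] sols []
l1:g 0 0.007924641789231884 [   6.   10.  -48. -173.   -1.  -94.] sols []
l2:up 0 0.00026557437613262844 [ 22.   3. -56.  29.  -1.  64.] sols []
l2:g 0 0.000993888795384398 [ 24.  11. -49.   6.  -1.  85.] sols []
```

```bash
cat > scan.py <<'E'
from fk import *
from go import IT,slopeR,FL,Rm,yaw
b0=np.array([.4725,.400,.285]);b1=np.array([.6207,.0047,.285])
bd=(b1-b0)/np.linalg.norm(b1-b0); b0=b0-bd*.3
def seg(p0,p1,q0,q1):
    t=np.linspace(0,1,60)[:,None];A=p0+(p1-p0)*t;B=q0+(q1-q0)*np.linspace(0,1,150)[:,None]
    return np.linalg.norm(A[:,None]-B[None],axis=2).min()
for k in IT:
    p,a,_=IT[k]
    for g in(-.03,-.01,.01):
        for th in(10,15,20,25,40,50):
            R=slopeR(a);H=R@Rm([0,30-th,0])@FL;q=np.array(p)+R@[g,0,.0225]
            res=[]
            for up in(0,.05):
                bb,o=ik(q+R[:,2]*up,H,n=8)
                res.append((bb[0],bb[1]))
            if max(x[0] for x in res)<1e-7:
                z=H[:,2];w=q-z*.359
                A,B,C,D,F,G=rots(res[0][1],s4,s6);wr=w+D[:,1]*.1918;el=wr-C[:,0]*.4636
                print(k,g,th,"tool-bar",round(seg(q-z*.047,w,b0,b1)*1e3),"wristoff-bar",round(seg(w,wr,b0,b1)*1e3),"forearm-bar",round(seg(wr,el,b0,b1)*1e3),res[0][1].round(),res[1][1].round())
E
python3 scan.py
```

```text
ax -0.03 10 tool-bar 76 wristoff-bar 179 forearm-bar 280 [ 61.  16. -39.  16. -30.  38.] [ 63.  10. -38.  14. -36.  38.]
ax -0.03 15 tool-bar 93 wristoff-bar 193 forearm-bar 320 [ 61.  13. -48.  32. -21.  23.] [ 65.   8. -46.  25. -29.  27.]
ax -0.01 10 tool-bar 57 wristoff-bar 178 forearm-bar 265 [ 60.  16. -36.  15. -32.  40.] [ 62.  11. -35.  13. -38.  40.]
ax -0.01 15 tool-bar 74 wristoff-bar 189 forearm-bar 301 [ 60.  14. -44.  28. -24.  27.] [ 63.   9. -43.  23. -31.  30.]
ax -0.01 20 tool-bar 89 wristoff-bar 202 forearm-bar 335 [ 53.  12. -55.  62. -13.   1.] [ 62.   7. -51.  40. -23.  15.]
ax 0.01 10 tool-bar 38 wristoff-bar 180 forearm-bar 252 [ 59.  17. -33.  14. -35.  43.] [ 61.  12. -32.  12. -40.  42.]
ax 0.01 15 tool-bar 54 wristoff-bar 188 forearm-bar 284 [ 60.  15. -41.  25. -26.  31.] [ 62.   9. -39.  21. -33.  33.]
ax 0.01 20 tool-bar 70 wristoff-bar 198 forearm-bar 319 [ 55.  13. -51.  51. -16.   9.] [ 62.   7. -48.  36. -25.  19.]
ax 0.01 50 tool-bar 147 wristoff-bar 279 forearm-bar 279 [  15.   16.  -56. -171.  -32.  -91.] [  15.    6.  -54. -168.  -21.  -95.]
l1
[... 1764 characters left out ...]
r 194 forearm-bar 211 [ 26.  13. -39.   9. -23.  80.] [ 27.   7. -39.   8. -29.  82.]
l2 -0.01 20 tool-bar 96 wristoff-bar 208 forearm-bar 239 [ 25.  12. -45.  15. -13.  75.] [ 26.   6. -44.  11. -21.  79.]
l2 -0.01 50 tool-bar 170 wristoff-bar 256 forearm-bar 256 [ -11.   13.  -33.  -92.  -24. -152.] [  -4.    5.  -34.  -78.  -20. -172.]
l2 0.01 10 tool-bar 45 wristoff-bar 182 forearm-bar 187 [ 26.  16. -32.   6. -33.  83.] [ 26.  10. -32.   6. -38.  84.]
l2 0.01 15 tool-bar 61 wristoff-bar 191 forearm-bar 203 [ 26.  14. -37.   8. -25.  81.] [ 27.   8. -36.   7. -31.  82.]
l2 0.01 20 tool-bar 76 wristoff-bar 202 forearm-bar 225 [ 26.  12. -42.  13. -16.  77.] [ 26.   6. -41.  10. -23.  80.]
```

```bash
python3 - <<'E'
s=open("go.py").read()
a=s.index("def target");b=s.index("def delta")
s=s[:a]+'''TH=15
G={'ax':-.010,'l1':-.015,'l2':-.015}
def target(n):
    k,w=n.split(':')
    if k in IT:
        p,a,_=IT[k];g=G[k];R=slopeR(a);q=np.array(p)+R@[g,0,.0225];th=TH
        if w=='up': q=q+R[:,2]*.045
        if w=='back': q=q+R[:,2]*.045-ex*.09+[0,0,.02];th=2
        return q,R@Rm([0,30-th,0])@FL
    if k=='mid': return np.array([.46,float(w),.24]),Rm([0,0,ty])@Rm([0,0,0])@FL
    # item placed: "place:item,lane(+1 left),height of underside above floor,x offset of item origin"
    i,l,h,xo=w.split(',');R=Rm([0,0,ty])
    return T+R@[float(xo)+G[i],float(l)*.079,.004+float(h)+.0225],R@Rm([0,30-TH,0])@FL
'''+s[b:]
open("go.py","w").write(s)
E
python3 - <<'E'
from fk import *; from go import *
for n in "ax:g ax:up ax:back l1:g l1:up l1:back l2:g l2:up l2:back mid:0 place:ax,0,.15,-.013 place:ax,0,0,-.013 place:l1,1,0,.02 place:l2,-1,0,0".split():
    q,H=target(n);bb,o=ik(q,H,n=6);print(n,q.round(3),"%.1e"%bb[0],bb[1].round())
E
python3 go.py ax:back ax:up
```

```text
ax:g [0.469 0.344 0.088] 3.2e-30 [ 60.  14. -44.  28. -24.  27.]
ax:up [0.447 0.337 0.127] 2.0e-31 [ 63.   9. -43.  23. -30.  30.]
ax:back [0.362 0.308 0.147] 2.2e-30 [ 67.   6. -34.   4. -50.  43.]
l1:g [0.5   0.247 0.086] 1.8e-30 [ 50.  12. -45.  18. -20.  36.]
l1:up [0.479 0.24  0.125] 4.5e-33 [ 52.   6. -44.  15. -27.  38.]
l1:back [0.393 0.211 0.145] 6.8e-31 [ 52.   3. -36.  -2. -47.  51.]
l2:g [0.57  0.042 0.086] 2.8e-29 [ 26.  13. -40.   9. -22.  80.]
l2:up [0.548 0.035 0.125] 6.4e-30 [ 26.   8. -40.   8. -28.  81.]
l2:back [0.463 0.006 0.145] 3.0e-25 [ 28.   4. -37.   4. -47.  83.]
mid:0 [0.46 0.   0.24] 3.9e-28 [ 25.   0. -26.  -0. -64.  69.]
place:ax,0,.15,-.013 [ 0.447 -0.28   0.176] 2.2e-30 [ -8.  18. -16.   3. -71. 101.]
place:ax,0,0,-.013 [ 0.447 -0.28   0.026] 9.1e-29 [ -8.  28. -25.   4. -53. 100.]
place:l1,1,0,.02 [ 0.469 -0.199  0.026] 3.9e-27 [ -0.  27. -25.   1. -53.  93.]
place:l2,-1,0,0 [ 0.461 -0.358  0.026] 1.7e-30 [-16.  31. -18.   6. -55. 105.]
5.35 [0.4666 0.2508 0.2375] [-176.4  -10.3   32.7] [ 49.   1. -25.  -1. -52.  74.] F [-0.1 -0.2 -0.7] w 42.0 g 0.0
ax:back [0.362 0.308 0.147] shift [-4.18  2.29 -3.62] turn [ -9.    4.8 -11. ]
ax:up [0.447 0.337 0.127] shift [-0.77  3.43 -4.42] turn [ -2.9  -6.7 -11.2]
```

```bash
python3 -m creep '[[42,-0.84,0.4,0,-1.8,1,-2.2],[42,-0.84,0.4,-0.3,-1.8,1,-2.2],[42,-0.84,0.45,-0.8,-1.8,1,-2.2],[42,-0.5,0.5,-0.9,-1.8,1,-2.2],[42,-0.3,0.5,-0.9,-1.8,1,-2.2],[42,0,0,-0.5,0,0,0],[42,0,0,0,0,0,0]]'|sed -n 2,4p;python3 go.py ax:back ax:up ax:g
```

```text
tcp_pos: [0.3826, 0.3051, 0.1525]
eef_rot: [178.1, -1.9, 22.1]
contact_force: [0.4, -0.1, -0.2]
5.93 [0.3826 0.3051 0.1525] [178.1  -1.9  22.1] [ 64.   7. -32.   4. -51.  46.] F [ 0.4 -0.1 -0.2] w 42.0 g 0.0
ax:back [0.362 0.308 0.147] shift [-0.82  0.12 -0.22] turn [-0.2 -0.1  0.2]
ax:up [0.447 0.337 0.127] shift [ 2.59  1.26 -1.02] turn [  4.7 -12.1   0.7]
ax:g [0.469 0.344 0.088] shift [ 3.44  1.54 -2.58] turn [  4.7 -12.1   0.7]
```

```bash
python3 -m creep '[[42,0.52,0.25,-0.2,1,-2.4,0.1],[42,0.52,0.25,-0.2,1,-2.4,0.1],[42,0.52,0.25,-0.2,1,-2.4,0.1],[42,0.52,0.25,-0.2,1,-2.4,0.2],[42,0.5,0.25,-0.2,0.8,-2.4,0.2],[42,0,0,0,0,0,0]]'|sed -n 2,4p;python3 go.py ax:up ax:g
python3 - <<'E'
from v import *
c=capture("side");cv2.imwrite("pics/s4.png",cv2.resize(c["frame"][140:290,170:340,::-1],None,fx=4,fy=4,interpolation=cv2.INTER_CUBIC))
E
```

```text
tcp_pos: [0.4484, 0.3364, 0.13]
eef_rot: [178.1, -15.1, 22.8]
contact_force: [0.4, -1.5, -0.1]
6.43 [0.4484 0.3364 0.13  ] [178.1 -15.1  22.8] [ 63.   9. -43.  23. -30.  31.] F [ 0.4 -1.5 -0.1] w 42.5 g 0.0
ax:up [0.447 0.337 0.127] shift [-0.04  0.   -0.12] turn [-0.4  0.  -0.1]
ax:g [0.469 0.344 0.088] shift [ 0.81  0.29 -1.68] turn [-0.4  0.  -0.1]
```

View pics/s4.png

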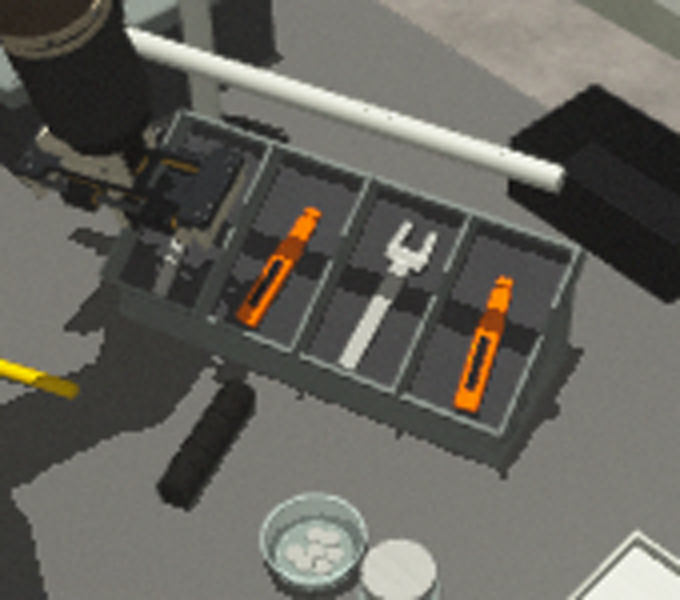

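The gripper sits over the left pocket with the axle's lower end visible at (170,265) below it, clear of the bar; descending.

```bash
python3 -m creep '[[42,0.15,0.05,-0.3,-0.1,0,0],[42,0.16,0.06,-0.32,-0.1,0,0],[42,0.16,0.06,-0.32,0,0,0],[42,0.16,0.06,-0.32,0,0,0],[42,0.1,0.03,-0.2,0,0,0],[42,0,0,0,0,0,0]]'|sed -n 2,4p;python3 go.py ax:g;python3 -m creep '[[42,0.05,0.02,-0.12,0,0,0],[42,0.03,0.01,-0.06,0,0,0],[42,0,0,0,0,0,0]]'|sed -n 2,4p;python3 go.py ax:g
```

```text
tcp_pos: [0.4664, 0.3432, 0.0921]
eef_rot: [177.9, -14.8, 22.8]
contact_force: [0.6, -0.9, -0.8]
6.98 [0.4664 0.3432 0.0921] [177.9 -14.8  22.8] [ 61.  14. -44.  27. -24.  28.] F [ 0.6 -0.9 -0.8] w 42.4 g 0.0
ax:g [0.469 0.344 0.088] shift [ 0.09  0.02 -0.16] turn [-0.1 -0.2 -0. ]
tcp_pos: [0.4682, 0.3446, 0.0892]
eef_rot: [178.0, -14.9, 22.8]
contact_force: [0.1, -0.5, 0.1]
7.23 [0.4682 0.3446 0.0892] [178.  -14.9  22.8] [ 60.  14. -44.  27. -24.  28.] F [ 0.1 -0.5  0.1] w 41.8 g 0.0
ax:g [0.469 0.344 0.088] shift [ 0.02 -0.04 -0.05] turn [-0.2 -0.1 -0.1]
```

```bash
python3 -m creep '[[25,0,0,0,0,0,0],[10,0,0,0,0,0,0],[5,0,0,0,0,0,0],[5,0,0,0,0,0,0],[5,0,0,0,0,0,0],[5,0,0,0,0,0,0]]' 50;python3 go.py ax:g
```

```text
time_s: 7.73
tcp_pos: [0.4681, 0.3446, 0.0896]
eef_rot: [178.0, -14.9, 22.8]
contact_force: [-1.9, 0.4, 1.9]
gripper_width: 0.0136
gripper_force: 49.9
7.73 [0.4681 0.3446 0.0896] [178.  -14.9  22.8] [ 60.  14. -44.  27. -24.  28.] F [-1.9  0.4  1.9] w 13.6 g 49.9
ax:g [0.469 0.344 0.088] shift [ 0.02 -0.04 -0.06] turn [-0.2 -0.1 -0.1]
```

```bash
python3 -m creep '[[30,0,0,0,0,0,0],[36,0,0,0,0,0,0],[36,0.03,0.01,-0.09,0,0,0],[36,0.03,0.01,-0.09,0,0,0],[36,0,0,0,0,0,0]]'|sed -n 2,5p;python3 -m creep '[[36,0.03,0.01,-0.06,0,0,0],[36,0,0,0,0,0,0]]'|sed -n 2,5p
```

```text
tcp_pos: [0.4697, 0.3454, 0.0866]
eef_rot: [178.0, -15.0, 22.8]
contact_force: [-16.0, -4.9, 24.5]
gripper_width: 0.0348
tcp_pos: [0.47, 0.3453, 0.0863]
eef_rot: [178.0, -15.1, 22.9]
contact_force: [-29.4, -10.2, 43.6]
gripper_width: 0.0354
```

```bash
python3 -m creep '[[36,-0.03,-0.01,0.08,0,0,0],[36,-0.03,-0.01,0.08,0,0,0],[36,0,0,0.02,0,0,0],[20,0,0,0,0,0,0],[5,0,0,0,0,0,0],[5,0,0,0,0,0,0],[5,0,0,0,0,0,0],[5,0,0,0,0,0,0]]' 55;python3 go.py ax:g
```

```text
time_s: 8.98
tcp_pos: [0.4689, 0.3447, 0.0875]
eef_rot: [178.0, -14.9, 22.8]
contact_force: [0.4, -0.3, -1.9]
gripper_width: 0.0137
gripper_force: 55.0
8.98 [0.4689 0.3447 0.0875] [178.  -14.9  22.8] [ 60.  14. -44.  27. -23.  28.] F [ 0.4 -0.3 -1.9] w 13.7 g 55.0
ax:g [0.469 0.344 0.088] shift [-0.01 -0.04  0.02] turn [-0.2 -0.1 -0.1]
```

```bash
python3 -m creep '[[5,-0.1,-0.03,0.2,0,0,0],[5,-0.15,-0.05,0.3,0,0,0],[5,-0.2,-0.07,0.4,0,0,0],[5,-0.2,-0.07,0.4,0,0,0],[5,-0.2,-0.07,0.4,0,0,0],[5,0,0,0,0,0,0]]';python3 go.py ax:up ax:back
```

```text
time_s: 9.48
tcp_pos: [0.4474, 0.3384, 0.1329]
eef_rot: [178.2, -15.0, 22.8]
contact_force: [1.5, 0.6, -0.3]
gripper_width: 0.0136
gripper_force: 55.0
9.48 [0.4474 0.3384 0.1329] [178.2 -15.   22.8] [ 63.   9. -42.  22. -31.  31.] F [ 1.5  0.6 -0.3] w 13.6 g 55.0
ax:up [0.447 0.337 0.127] shift [-0.   -0.08 -0.24] turn [-0.4 -0.  -0.1]
ax:back [0.362 0.308 0.147] shift [-3.42 -1.22  0.56] turn [-5.3 12.  -0.6]
```

```bash
python3 -m creep '[[5,-0.65,-0.24,0.1,-1,2.4,-0.1],[5,-0.65,-0.24,0.1,-1,2.4,-0.1],[5,-0.65,-0.24,0.15,-1,2.4,-0.1],[5,-0.65,-0.24,0.15,-1,2.4,-0.1],[5,-0.5,-0.2,0.5,-1,2.4,-0.1],[5,0,-0.2,0.7,0,0,0],[5,0,-0.3,0.7,0,0,0],[5,0,0,0,0,0,0]]';python3 go.py mid:.1 mid:-.1 place:ax,0,.15,-.013
python3 - <<'E'
from v import *
c=capture("side");cv2.imwrite("pics/s5.png",cv2.resize(c["frame"][120:290,150:340,::-1],None,fx=3,fy=3,interpolation=cv2.INTER_CUBIC))
E
```

```text
time_s: 10.15
tcp_pos: [0.371, 0.2969, 0.1935]
eef_rot: [178.2, -2.1, 22.3]
contact_force: [0.1, 0.6, -1.4]
gripper_width: 0.0137
gripper_force: 55.0
10.15 [0.371  0.2969 0.1935] [178.2  -2.1  22.3] [ 65.   3. -31.   3. -56.  46.] F [ 0.1  0.6 -1.4] w 13.7 g 55.0
mid:.1 [0.46 0.1  0.24] shift [ 3.56 -7.88  1.86] turn [  1.3   2.5 -18.3]
mid:-.1 [ 0.46 -0.1   0.24] shift [  3.56 -15.88   1.86] turn [  1.3   2.5 -18.3]
place:ax,0,.15,-.013 [ 0.447 -0.28   0.176] shift [  3.04 -23.06  -0.68] turn [ -2.1  17.2 -18.4]
```

View pics/s5.png

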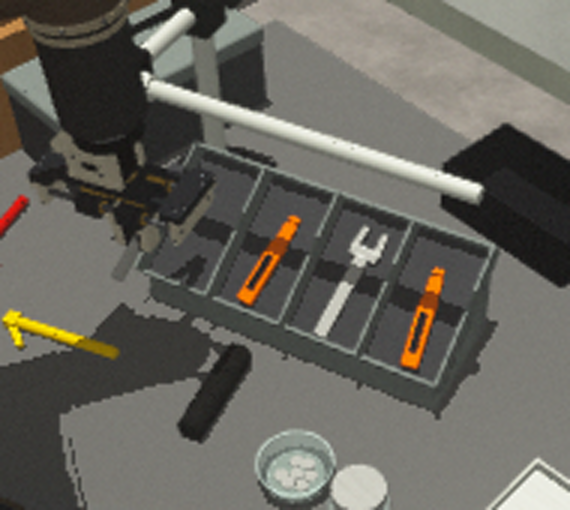

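Left pocket is empty and the rod hangs from the gripper at (130,260). On to the tray.

```bash
python3 -m creep '[[5,0.4,-0.6,0.4,0,0,-1],[5,0.4,-1,0.4,0,0,-1],[5,0.4,-1,0.4,0,0,-1],[5,0.4,-1,0.4,0,0,-1],[5,0.4,-1,0.3,0,0,-1],[5,0.4,-1,0,0,0,-1],[5,0.4,-1,0,0,0,-1],[5,0.4,-1,0,0,0,-1]]'|sed -n 2,3p;python3 -m creep '[[5,0,-1,0,0,1,-1],[5,0,-1,0,0,1,-1],[5,0,-1,0,0,1,-1],[5,0,-1,0,0,1,-1],[5,0,-1,0,0,1,-1],[5,0,-1,0,0,1,-1],[5,0,-1,0,0,1,-1],[5,0,-1,0,0,1,-1]]'|sed -n 2,3p;python3 -m creep '[[5,0,-1,0,0,1.5,-0.5],[5,0,-1,0,0,1.5,-0.5],[5,0,-1,0,-0.5,1.5,-0.5],[5,0,-1,0,-0.5,1.5,-0.5],[5,0,-0.8,0,-0.5,1.5,-0.5],[5,0,-0.5,0,-0.5,1.5,0],[5,0,0,0,0,0,0]]';python3 go.py place:ax,0,.12,-.013
```

```text
tcp_pos: [0.4501, 0.1049, 0.2372]
eef_rot: [178.0, -1.9, 14.3]
tcp_pos: [0.4498, -0.0949, 0.237]
eef_rot: [179.5, 6.1, 6.3]
time_s: 12.12
tcp_pos: [0.4501, -0.2278, 0.2361]
eef_rot: [178.1, 15.4, 3.5]
contact_force: [0.6, 0.9, -0.1]
gripper_width: 0.0135
gripper_force: 55.0
12.12 [ 0.4501 -0.2278  0.2361] [178.1  15.4   3.5] [ -2.  13. -14.   3. -78.  95.] F [ 0.6  0.9 -0.1] w 13.5 g 55.0
place:ax,0,.12,-.013 [ 0.447 -0.28   0.146] shift [-0.12 -2.07 -3.58] turn [ 1.8 -0.2  0.1]
```

```bash
python3 -m creep '[[5,0,-0.7,-0.6,0.5,0,0],[5,-0.1,-0.7,-0.7,0.5,0,0],[5,0,-0.6,-0.7,0.8,-0.2,0],[5,0,0,-0.7,0,0,0],[5,0,0,-0.7,0,0,0],[5,0,0,0,0,0,0]]'|sed -n 2,3p;python3 go.py place:ax,0,.12,-.013
python3 - <<'E'
from v import *
a=[]
for n,(u,v) in(("side",(270,240)),("top",(310,150))):
    c=capture(n);a.append(cv2.resize(c["frame"][v:v+140,u:u+130,::-1],None,fx=3,fy=4,interpolation=cv2.INTER_CUBIC))
cv2.imwrite("pics/p6.png",np.hstack(a))
E
```

```text
tcp_pos: [0.4456, -0.2751, 0.1494]
eef_rot: [-179.8, 15.1, 4.0]
12.62 [ 0.4456 -0.2751  0.1494] [-179.8   15.1    4. ] [ -8.  19. -18.   3. -68. 100.] F [-0.6  1.5 -1.9] w 13.4 g 55.0
place:ax,0,.12,-.013 [ 0.447 -0.28   0.146] shift [ 0.06 -0.18 -0.11] turn [-0.1 -0.1  0. ]
```

View pics/p6.png

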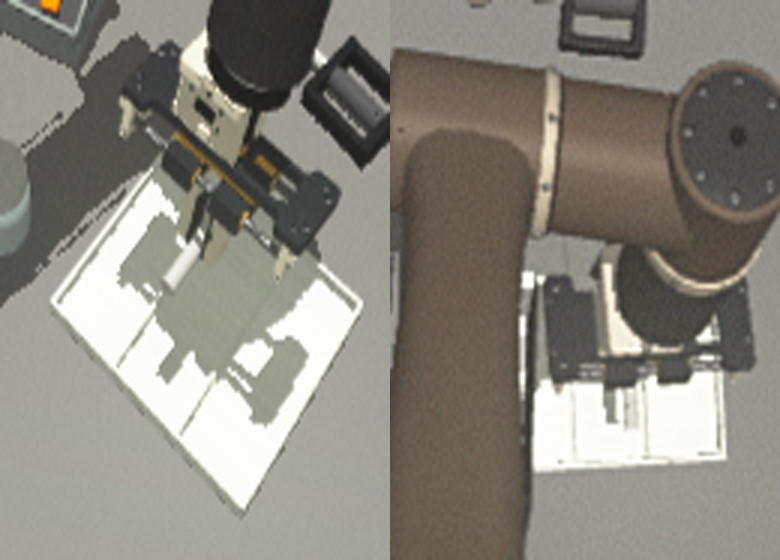

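Rod held along the middle lane, its free end at (180,270) in the side view. Lowering.

```bash
python3 -m creep '[[5,0.06,-0.2,-0.6,0,0,0],[5,0,0,-0.8,0,0,0],[5,0,0,-0.8,0,0,0],[5,0,0,-0.8,0,0,0],[5,0,0,-0.8,0,0,0],[5,0,0,-0.5,0,0,0],[5,0,0,-0.2,0,0,0],[5,0,0,0,0,0,0]]'|sed -n 2,4p;python3 go.py place:ax,0,0,-.013;python3 -m creep '[[5,0,0,-0.08,0,0,0],[5,0,0,0,0,0,0]]'|sed -n 2,4p
```

```text
tcp_pos: [0.4495, -0.281, 0.0405]
eef_rot: [-180.0, 14.8, 4.1]
contact_force: [0.2, -0.4, -1.1]
13.38 [ 0.4495 -0.281   0.0405] [-180.    14.8    4.1] [ -9.  27. -24.   4. -54. 100.] F [ 0.2 -0.4 -1.1] w 13.4 g 55.0
place:ax,0,0,-.013 [ 0.447 -0.28   0.026] shift [-0.1   0.06 -0.56] turn [-0.   0.2 -0.1]
tcp_pos: [0.4501, -0.2814, 0.0395]
eef_rot: [180.0, 14.7, 4.1]
contact_force: [0.7, 0.3, -0.4]
```

```bash
python3 -m creep '[[5,-0.05,0.02,-0.2,0,0,0],[5,0,0,-0.1,0,0,0],[5,0,0,0,0,0,0]]'|sed -n 2,4p;python3 -m creep '[[5,0,0,-0.08,0,0,0],[5,0,0,0,0,0,0]]'|sed -n 2,4p;python3 -m creep '[[5,0,0,-0.06,0,0,0],[5,0,0,0,0,0,0]]'|sed -n 2,4p
```

```text
tcp_pos: [0.4476, -0.2807, 0.0307]
eef_rot: [-180.0, 14.8, 4.0]
contact_force: [0.2, -0.8, 0.2]
tcp_pos: [0.4478, -0.2809, 0.0287]
eef_rot: [-180.0, 14.8, 4.0]
contact_force: [-0.4, 0.3, -0.9]
tcp_pos: [0.4479, -0.2808, 0.0272]
eef_rot: [-180.0, 14.8, 4.0]
contact_force: [0.6, -0.3, -0.9]
```

```bash
python3 -m creep '[[5,0,0,-0.06,0,0,0],[5,0,0,0,0,0,0]]'|sed -n 2,4p;python3 -m creep '[[5,0,0,-0.05,0,0,0],[5,0,0,0,0,0,0]]'|sed -n 2,4p
```

```text
tcp_pos: [0.4479, -0.2808, 0.0257]
eef_rot: [-180.0, 14.8, 4.0]
contact_force: [-0.5, 0.2, -0.9]
tcp_pos: [0.448, -0.2809, 0.0249]
eef_rot: [180.0, 14.8, 4.0]
contact_force: [-0.4, 1.2, 3.2]
```

```bash
python3 -m creep '[[16,0,0,0,0,0,0],[22,0,0,0,0,0,0],[27,0,0,0,0,0,0],[27,0,0,0,0,0,0],[27,0.08,0,0.3,0,0,0],[27,0.15,0,0.6,0,0,0],[27,0.2,0,0.8,0,0,0],[35,0.2,0,0.8,0,0,0]]'; python3 go.py mid:-.1 l1:back
python3 -m creep '[[42,0,0.6,0.9,0,-2,1.3],[42,0,1,1,0,-2,1.3],[42,0,1,1,0,-2,1.3],[42,0,1,1,0,-2,0],[42,0,1,0.8,0,-2,0],[42,0,1,0.6,0,-2,0],[42,0,1,0.2,0,-2,0],[42,0,1,0,0,-1,0]]'|sed -n 2,4p; python3 go.py mid:-.1 l1:back
```

```text
time_s: 15.13
tcp_pos: [0.4636, -0.2808, 0.088]
eef_rot: [-180.0, 14.8, 4.0]
contact_force: [1.1, 0.1, -0.0]
gripper_width: 0.0302
gripper_force: 0.0
15.13 [ 0.4636 -0.2808  0.088 ] [-180.    14.8    4. ] [ -8.  24. -20.   4. -61. 100.] F [ 1.1  0.1 -0. ] w 30.2 g 0.0
mid:-.1 [ 0.46 -0.1   0.24] shift [-0.14  7.23  6.08] turn [  1.  -14.8  -0. ]
l1:back [0.393 0.211 0.145] shift [-2.81 19.68  2.26] turn [  5.8 -16.    7.7]
tcp_pos: [0.4641, -0.0896, 0.2273]
eef_rot: [178.2, -0.5, 7.7]
contact_force: [-0.5, -0.3, -0.5]
15.8 [ 0.4641 -0.0896  0.2273] [178.2  -0.5   7.7] [ 15.   1. -27.   2. -61.  82.] F [-0.5 -0.3 -0.5] w 42.2 g 0.0
mid:-.1 [ 0.46 -0.1   0.24] shift [-0.16 -0.41  0.51] turn [ 1.8  0.7 -3.7]
l1:back [0.393 0.211 0.145] shift [-2.83 12.03 -3.31] turn [ 5.5 -0.4  4.6]
```

Check the skewer's lie from both cameras numerically and by eye, then proceed to lever 1.

```bash
python3 - <<'E'
from v import *
a=[]
for n,(u,v) in(("side",(270,250)),("top",(310,170))):
    c=capture(n);a.append(cv2.resize(c["frame"][v:v+130,u:u+130,::-1],None,fx=3,fy=3,interpolation=cv2.INTER_CUBIC))
    if n=="side":
        print([(np.round(d["bbox"]).tolist(),round(d["conf"],2)) for d in search_frame(c,"axle")])
cv2.imwrite("pics/p7.png",np.hstack(a))
E
python3 -m creep '[[42,0,0.6,0,0.5,0,0.5],[42,-0.1,1,0,0.5,0,0.5],[42,-0.3,1,0,0.5,0,0.5],[42,-0.3,1,0,0.5,0,0.5],[42,-0.3,1,0,0.5,0,0.5],[42,-0.3,1,0,0.5,0,0.5],[42,-0.3,1,0,0.5,0,0.5],[42,-0.3,1,0,0.5,0,0.5]]'|sed -n 2,3p
python3 -m creep '[[42,-0.3,1,-0.5,0.5,0,0.3],[42,-0.3,1,-0.5,0.5,0,0.3],[42,-0.2,1,-0.5,0.5,0,0],[42,-0.2,1,-0.5,0,0,0],[42,-0.1,0.5,-0.4,0,0,0],[42,0,0,0,0,0,0]]'|sed -n 2,3p
python3 go.py l1:back l1:up
```

```text
[([322.0, 299.0, 360.0, 336.0], 0.71), ([150.0, 222.0, 187.0, 239.0], 0.46), ([138.0, 186.0, 162.0, 217.0], 0.45)]
tcp_pos: [0.4159, 0.0996, 0.2248]
eef_rot: [-177.9, -0.8, 11.7]
tcp_pos: [0.3881, 0.2125, 0.1628]
eef_rot: [-176.5, -0.9, 12.3]
17.12 [0.3881 0.2125 0.1628] [-176.5   -0.9   12.3] [ 53.   1. -34.  -3. -51.  51.] F [-0.1 -0.5  1.4] w 42.2 g 0.0
l1:back [0.393 0.211 0.145] shift [ 0.21 -0.06 -0.73] turn [ 0.3 -0.8 -0.1]
l1:up [0.479 0.24  0.125] shift [ 3.62  1.09 -1.53] turn [  3.  -13.5  -0.9]
```

View pics/p7.png

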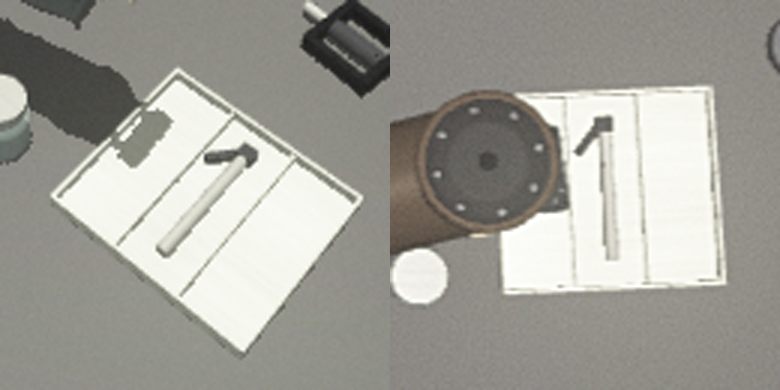

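The skewer lies centred along the middle lane (side view rod from (165,250) to (245,155)). Now lever 1.

```bash
python3 -m creep '[[42,0.6,0.18,-0.25,0.5,-2.3,-0.1],[42,0.6,0.18,-0.25,0.5,-2.3,-0.1],[42,0.6,0.18,-0.25,0.5,-2.3,-0.2],[42,0.6,0.18,-0.25,0.5,-2.3,-0.2],[42,0.6,0.18,-0.25,0.5,-2.3,-0.2],[42,0.6,0.18,-0.25,0.5,-2,-0.2],[42,0,0,0,0,0,0]]'|sed -n 2,4p;python3 go.py l1:up l1:g; python3 -m creep '[[42,0.15,0.05,-0.3,0,0,0],[42,0.16,0.06,-0.32,0,0,0],[42,0.16,0.06,-0.32,0,0,0],[42,0.16,0.06,-0.32,0,0,0],[42,0,0,0,0,0,0]]'|sed -n 2,4p;python3 go.py l1:g
```

```text
tcp_pos: [0.4794, 0.2372, 0.1258]
eef_rot: [-176.4, -14.9, 11.2]
contact_force: [0.2, -0.3, -0.9]
17.7 [0.4794 0.2372 0.1258] [-176.4  -14.9   11.2] [ 52.   6. -44.  15. -27.  37.] F [ 0.2 -0.3 -0.9] w 41.9 g 0.0
l1:up [0.479 0.24  0.125] shift [-0.03  0.1  -0.05] turn [0.  0.1 0.2]
l1:g [0.5   0.247 0.086] shift [ 0.82  0.38 -1.61] turn [0.  0.1 0.2]
tcp_pos: [0.4946, 0.244, 0.0939]
eef_rot: [-176.3, -14.8, 11.2]
contact_force: [-1.3, -0.4, -0.3]
18.12 [0.4946 0.244  0.0939] [-176.3  -14.8   11.2] [ 50.  10. -45.  18. -21.  36.] F [-1.3 -0.4 -0.3] w 41.9 g 0.0
l1:g [0.5   0.247 0.086] shift [ 0.21  0.11 -0.33] turn [0.  0.  0.2]
```

```bash
python3 -m creep '[[42,0.1,0.05,-0.14,0,0,0],[42,0.08,0.05,-0.12,0,0,0],[42,0,0,0,0,0,0]]'|sed -n 2,4p;python3 go.py l1:g; python3 -m creep '[[30,0,0,0,0,0,0],[20,0,0,0,0,0,0],[15,0,0,0,0,0,0],[10,0,0,0,0,0,0],[10,0,0,0,0,0,0],[10,0,0,0,0,0,0]]' 40; python3 go.py l1:g
```

```text
tcp_pos: [0.4992, 0.2471, 0.0887]
eef_rot: [-176.3, -14.9, 11.2]
contact_force: [-0.5, 0.7, 0.3]
18.37 [0.4992 0.2471 0.0887] [-176.3  -14.9   11.2] [ 50.  11. -45.  18. -20.  36.] F [-0.5  0.7  0.3] w 41.9 g 0.0
l1:g [0.5   0.247 0.086] shift [ 0.03 -0.01 -0.13] turn [-0.1  0.1  0.2]
time_s: 18.87
tcp_pos: [0.4989, 0.2469, 0.0894]
eef_rot: [-176.3, -15.0, 11.2]
contact_force: [-0.6, -0.6, 3.7]
gripper_width: 0.0216
gripper_force: 40.0
18.87 [0.4989 0.2469 0.0894] [-176.3  -15.    11.2] [ 50.  11. -45.  18. -20.  36.] F [-0.6 -0.6  3.7] w 21.6 g 40.0
l1:g [0.5   0.247 0.086] shift [ 0.04 -0.   -0.16] turn [-0.1  0.2  0.2]
```

```bash
python3 -m creep '[[10,-0.1,-0.03,0.2,0,0,0],[10,-0.15,-0.05,0.3,0,0,0],[10,-0.2,-0.07,0.4,0,0,0],[10,-0.2,-0.07,0.4,0,0,0],[10,-0.2,-0.07,0.4,0,0,0],[10,0,0,0,0,0,0]]'|sed -n 2,6p
python3 -m creep '[[10,-0.65,-0.24,0.1,-0.5,2.3,0.1],[10,-0.65,-0.24,0.1,-0.5,2.3,0.1],[10,-0.65,-0.24,0.15,-0.5,2.3,0.1],[10,-0.65,-0.24,0.15,-0.5,2.3,0.1],[10,-0.5,-0.2,0.5,-0.5,2.3,0.1],[10,0.1,-0.3,0.7,-0.5,2,0],[10,0.1,-0.5,0.7,0,0,0],[10,0.2,-0.6,0.7,0,0,0]]'|sed -n 2,6p;python3 go.py mid:0 place:l1,1,.12,.02
```

```text
tcp_pos: [0.4776, 0.2402, 0.1342]
eef_rot: [-176.1, -15.1, 11.2]
contact_force: [0.1, -0.6, 0.8]
gripper_width: 0.0213
gripper_force: 40.0
tcp_pos: [0.4102, 0.1759, 0.21]
eef_rot: [-176.5, -1.1, 11.8]
contact_force: [0.1, -0.2, -0.8]
gripper_width: 0.0214
gripper_force: 40.0
20.03 [0.4102 0.1759 0.21  ] [-176.5   -1.1   11.8] [ 47.  -1. -30.  -3. -58.  57.] F [ 0.1 -0.2 -0.8] w 21.4 g 40.0
mid:0 [0.46 0.   0.24] shift [ 1.99 -7.03  1.2 ] turn [-3.6  0.6 -7.8]
place:l1,1,.12,.02 [ 0.469 -0.199  0.146] shift [  2.37 -14.99  -2.54] turn [-5.7 15.5 -7.3]
```

```bash
python3 -m creep '[[10,0.2,-1,0.4,-0.4,0.8,-0.5],[10,0.2,-1,0.4,-0.4,0.8,-0.5],[10,0.2,-1,0,-0.4,0.8,-0.5],[10,0.2,-1,0,-0.4,0.8,-0.5],[10,0.2,-1,0,-0.4,1,-0.5],[10,0.2,-1,0,-0.4,1,-0.5],[10,0.2,-1,0,-0.4,1,-0.5],[10,0.2,-1,0,-0.4,1,-0.5]]'|sed -n 2,3p;python3 -m creep '[[10,0.2,-1,0,-0.4,1.2,-0.5],[10,0.2,-1,0,-0.4,1.2,-0.5],[10,0.2,-1,0,-0.4,1.2,-0.5],[10,0.2,-1,0,-0.4,1.2,-0.5],[10,0,-1,0,-0.4,1.2,-0.5],[10,0,-0.8,-0.3,-0.4,1.2,-0.5],[10,0,-0.3,-0.6,0,1,0],[10,0,0,0,0,0,0]]'|sed -n 2,6p;python3 go.py place:l1,1,.12,.02
```

```text
tcp_pos: [0.4502, -0.0255, 0.2293]
eef_rot: [-178.4, 6.6, 7.7]
tcp_pos: [0.4689, -0.1779, 0.2037]
eef_rot: [-180.0, 15.3, 4.3]
contact_force: [-0.2, 0.3, -1.1]
gripper_width: 0.0209
gripper_force: 40.0
21.37 [ 0.4689 -0.1779  0.2037] [-180.    15.3    4.3] [  2.  15. -15.   1. -75.  92.] F [-0.2  0.3 -1.1] w 20.9 g 40.0
place:l1,1,.12,.02 [ 0.469 -0.199  0.146] shift [ 0.02 -0.84 -2.29] turn [-0.  -0.3 -0.3]
```

```bash
python3 -m creep '[[10,0,-0.4,-0.7,0,0,-0.1],[10,0,-0.44,-0.9,0,-0.1,-0.1],[10,0,0,-0.9,0,-0.1,-0.1],[10,0,0,-0.9,0,-0.1,0],[10,0,0,-0.9,0,0,0],[10,0,0,-0.9,0,0,0],[10,0,0,-0.7,0,0,0],[10,0,0,0,0,0,0]]'|sed -n 2,6p;python3 go.py place:l1,1,.0035,.02
```

```text
tcp_pos: [0.4682, -0.197, 0.0566]
eef_rot: [-180.0, 14.9, 4.1]
contact_force: [-1.6, 0.3, -0.5]
gripper_width: 0.0212
gripper_force: 40.0
22.03 [ 0.4682 -0.197   0.0566] [-180.    14.9    4.1] [  0.  24. -24.   1. -57.  93.] F [-1.6  0.3 -0.5] w 21.2 g 40.0
place:l1,1,.0035,.02 [ 0.469 -0.199  0.03 ] shift [ 0.05 -0.07 -1.06] turn [-0.   0.1 -0.1]
```

```bash
python3 -m creep '[[10,0.03,-0.06,-0.4,0,0,0],[10,0,0,-0.3,0,0,0],[10,0,0,-0.1,0,0,0],[10,0,0,0,0,0,0]]'|sed -n 2,4p;python3 -m creep '[[10,0,0,-0.08,0,0,0],[10,0,0,0,0,0,0]]'|sed -n 2,4p;python3 -m creep '[[10,0,0,-0.06,0,0,0],[10,0,0,0,0,0,0]]'|sed -n 2,4p;python3 go.py place:l1,1,.0035,.02
```

```text
tcp_pos: [0.471, -0.1992, 0.0391]
eef_rot: [179.9, 14.6, 4.1]
contact_force: [-0.1, -0.7, -0.2]
tcp_pos: [0.4712, -0.1993, 0.0375]
eef_rot: [179.9, 14.6, 4.1]
contact_force: [0.9, -0.8, 0.2]
tcp_pos: [0.471, -0.1993, 0.0358]
eef_rot: [179.9, 14.6, 4.1]
contact_force: [0.4, 0.6, -0.1]
22.7 [ 0.471  -0.1993  0.0358] [179.9  14.6   4.1] [ -0.  26. -25.   1. -54.  93.] F [ 0.4  0.6 -0.1] w 21.3 g 40.0
place:l1,1,.0035,.02 [ 0.469 -0.199  0.03 ] shift [-0.06  0.02 -0.23] turn [ 0.   0.4 -0.1]
```

```bash
python3 -m creep '[[10,0,0,-0.1,0,0.2,0],[10,0,0,-0.05,0,0.2,0],[10,0,0,0,0,0,0]]'|sed -n 2,4p;python3 -m creep '[[10,0,0,-0.05,0,0,0],[10,0,0,0,0,0,0]]'|sed -n 2,4p;python3 -m creep '[[10,0,0,-0.05,0,0,0],[10,0,0,0,0,0,0]]'|sed -n 2,4p
```

```text
tcp_pos: [0.4709, -0.1993, 0.0316]
eef_rot: [180.0, 15.1, 4.1]
contact_force: [0.1, 0.0, -1.1]
tcp_pos: [0.4708, -0.1993, 0.0304]
eef_rot: [180.0, 15.1, 4.1]
contact_force: [0.6, 0.3, -1.1]
tcp_pos: [0.4708, -0.1993, 0.0292]
eef_rot: [180.0, 15.1, 4.1]
contact_force: [0.0, -0.9, 0.1]
```

```bash
python3 -m creep '[[10,0,0,-0.05,0,0,0],[10,0,0,0,0,0,0]]'|sed -n 2,4p;python3 -m creep '[[10,0,0,-0.05,0,0,0],[10,0,0,0,0,0,0]]'|sed -n 2,4p
```

```text
tcp_pos: [0.471, -0.1994, 0.0284]
eef_rot: [180.0, 15.0, 4.1]
contact_force: [-0.6, 0.6, 1.4]
tcp_pos: [0.471, -0.1993, 0.0282]
eef_rot: [179.9, 15.1, 4.1]
contact_force: [-2.7, 4.0, 15.4]
```

Contact at about 0.0283. Release and lift along the tool axis.

```bash
python3 -m creep '[[22,0,0,0.03,0,0,0],[25,0,0,0,0,0,0],[28,0,0,0,0,0,0],[29,0,0,0,0,0,0],[29,0.08,0,0.3,0,0,0],[29,0.15,0,0.6,0,0,0],[29,0.2,0,0.8,0,0,0],[35,0.2,0,0.8,0,0,0]]' 
python3 -m creep '[[42,0,0.4,0.9,0,-2,0.6],[42,0,0.8,1,0,-2,0.6],[42,0,0.5,1,0,-2,0.6],[42,0,0.5,1,0,-2,0.6],[42,0,0.5,0.4,0,-2,0.6],[42,0,0.5,0,0,-2,0.6],[42,0,0,0,0,-1,0]]'|sed -n 2,4p; python3 go.py l2:back l2:up
python3 - <<'E'
from v import *
a=[]
for n,(u,v) in(("side",(270,250)),("top",(310,170))):
    c=capture(n);a.append(cv2.resize(c["frame"][v:v+130,u:u+130,::-1],None,fx=3,fy=3,interpolation=cv2.INTER_CUBIC))
cv2.imwrite("pics/p8.png",np.hstack(a))
E
```

```text
time_s: 24.28
tcp_pos: [0.4866, -0.1994, 0.091]
eef_rot: [180.0, 15.1, 4.1]
contact_force: [1.1, -0.6, -0.5]
gripper_width: 0.0317
gripper_force: 0.0
tcp_pos: [0.4869, -0.118, 0.1995]
eef_rot: [178.6, 1.8, 7.6]
contact_force: [-1.2, -0.2, -0.8]
24.87 [ 0.4869 -0.118   0.1995] [178.6   1.8   7.6] [ 10.   7. -24.   1. -60.  87.] F [-1.2 -0.2 -0.8] w 42.0 g 0.0
l2:back [0.463 0.006 0.145] shift [-0.96  4.98 -2.2 ] turn [-0.7 -4.  16.5]
l2:up [0.548 0.035 0.125] shift [ 2.46  6.12 -3.  ] turn [  2.8 -16.6  16.9]
```

View pics/p8.png

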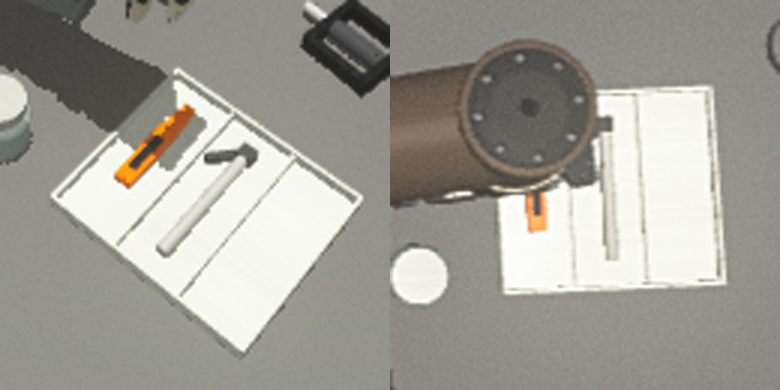

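The orange lever lies along the left lane ((120,180)–(190,110) in the side view), skewer undisturbed. Now lever 2.

```bash
python3 -m creep '[[42,-0.15,0.7,0,-0.1,-0.6,2.5],[42,-0.15,0.8,-0.2,-0.1,-0.6,2.5],[42,-0.15,0.8,-0.4,-0.1,-0.6,2.5],[42,-0.15,0.8,-0.5,-0.1,-0.6,2.5],[42,-0.15,0.8,-0.5,-0.1,-0.6,2.5],[42,-0.15,0.8,-0.4,-0.1,-0.6,2.5],[42,0,0.2,0,0,-0.4,1.5],[42,0,0,0,0,0,0]]'|sed -n 2,3p; python3 go.py l2:up; python3 -m creep '[[42,0.56,0.19,-0.13,0.6,-2.1,0.1],[42,0.56,0.19,-0.13,0.6,-2.1,0.1],[42,0.56,0.19,-0.13,0.6,-2.1,0.1],[42,0.56,0.19,-0.13,0.6,-2.1,0.1],[42,0.56,0.19,-0.13,0.6,-2.1,0.1],[42,0.56,0.19,-0.13,0.6,-2.1,0.1],[42,0,0,0,0,0,0]]'|sed -n 2,4p; python3 go.py l2:up l2:g
```

```text
tcp_pos: [0.4638, 0.0034, 0.1469]
eef_rot: [176.9, -1.4, 24.2]
25.63 [0.4638 0.0034 0.1469] [176.9  -1.4  24.2] [ 27.   4. -37.   4. -48.  84.] F [ 0.8 -0.   0.5] w 42.2 g 0.0
l2:up [0.548 0.035 0.125] shift [ 3.38  1.26 -0.9 ] turn [  5.4 -12.3   0.6]
tcp_pos: [0.5493, 0.0306, 0.1275]
eef_rot: [175.0, -14.5, 24.8]
contact_force: [0.3, -1.1, -1.1]
26.22 [0.5493 0.0306 0.1275] [175.  -14.5  24.8] [ 27.   7. -41.  12. -28.  77.] F [ 0.3 -1.1 -1.1] w 41.8 g 0.0
l2:up [0.548 0.035 0.125] shift [-0.04  0.18 -0.12] turn [1.7 0.4 0.5]
l2:g [0.57  0.042 0.086] shift [ 0.82  0.46 -1.68] turn [1.7 0.4 0.5]
```

```bash
python3 -m creep '[[42,0.1,0.14,-0.2,0.6,0,0.2],[42,0.16,0.1,-0.34,0.6,-0.1,0.2],[42,0.17,0.06,-0.34,0.5,-0.1,0],[42,0.17,0.06,-0.34,0,0,0],[42,0,0,0,0,0,0]]'|sed -n 2,4p;python3 go.py l2:g
```

```text
tcp_pos: [0.5632, 0.0403, 0.0955]
eef_rot: [176.5, -15.3, 24.8]
contact_force: [-0.2, 0.6, -0.4]
26.63 [0.5632 0.0403 0.0955] [176.5 -15.3  24.8] [ 26.  11. -41.  10. -23.  79.] F [-0.2  0.6 -0.4] w 42.1 g 0.0
l2:g [0.57  0.042 0.086] shift [ 0.26  0.07 -0.4 ] turn [0.  0.5 0. ]
```

```bash
python3 -m creep '[[42,0.14,0.04,-0.16,0,0.2,0],[42,0.1,0.03,-0.14,0,0.2,0],[42,0,0,-0.04,0,0,0],[42,0,0,0,0,0,0]]'|sed -n 2,4p;python3 go.py l2:g; python3 -m creep '[[30,0,0,0,0,0,0],[20,0,0,0,0,0,0],[15,0,0,0,0,0,0],[10,0,0,0,0,0,0],[10,0,0,0,0,0,0],[10,0,0,0,0,0,0]]' 40; python3 go.py l2:g
```

```text
tcp_pos: [0.5693, 0.0425, 0.0889]
eef_rot: [176.7, -15.0, 24.8]
contact_force: [-0.2, 0.1, -0.4]
26.97 [0.5693 0.0425 0.0889] [176.7 -15.   24.8] [ 26.  13. -40.  10. -22.  80.] F [-0.2  0.1 -0.4] w 41.9 g 0.0
l2:g [0.57  0.042 0.086] shift [ 0.02 -0.01 -0.13] turn [-0.   0.2 -0. ]
time_s: 27.47
tcp_pos: [0.5692, 0.0424, 0.0894]
eef_rot: [176.7, -15.1, 24.8]
contact_force: [-1.6, -0.3, 2.9]
gripper_width: 0.0214
gripper_force: 40.0
27.47 [0.5692 0.0424 0.0894] [176.7 -15.1  24.8] [ 26.  13. -40.  10. -22.  80.] F [-1.6 -0.3  2.9] w 21.4 g 40.0
l2:g [0.57  0.042 0.086] shift [ 0.02 -0.01 -0.16] turn [-0.   0.3 -0. ]
```

```bash
python3 -m creep '[[10,-0.1,-0.03,0.2,0,0,0],[10,-0.15,-0.05,0.3,0,0,0],[10,-0.2,-0.07,0.4,0,0,0],[10,-0.2,-0.07,0.4,0,0,0],[10,-0.2,-0.07,0.4,0,0,0],[10,0,0,0,0,0,0]]'|sed -n 2,6p
python3 -m creep '[[10,-0.65,-0.24,0.1,-0.9,2.2,-0.1],[10,-0.65,-0.24,0.1,-0.9,2.2,-0.1],[10,-0.65,-0.24,0.15,-0.9,2.2,-0.1],[10,-0.65,-0.24,0.15,-0.9,2.2,-0.1],[10,-0.5,-0.2,0.5,-0.9,2.2,-0.1],[10,0,-0.3,0.8,-0.9,2,0],[10,0,-0.5,0.8,0,0,0],[10,0,-0.6,0.8,0,0,0]]'|sed -n 2,6p;python3 go.py place:l2,-1,.12,0
```

```text
tcp_pos: [0.548, 0.0352, 0.1342]
eef_rot: [176.7, -15.3, 24.8]
contact_force: [-0.7, 0.2, -0.5]
gripper_width: 0.0212
gripper_force: 40.0
tcp_pos: [0.4706, -0.0287, 0.2175]
eef_rot: [177.2, -1.0, 24.3]
contact_force: [1.5, -0.4, 0.1]
gripper_width: 0.0212
gripper_force: 40.0
28.63 [ 0.4706 -0.0287  0.2175] [177.2  -1.   24.3] [ 23.   1. -29.   3. -59.  90.] F [ 1.5 -0.4  0.1] w 21.2 g 40.0
place:l2,-1,.12,0 [ 0.461 -0.358  0.146] shift [ -0.4  -13.17  -2.84] turn [ -1.2  16.3 -20.5]
```

```bash
python3 -m creep '[[10,0,-1,0,-0.1,1.2,-1.6],[10,0,-1,0,-0.1,1.2,-1.6],[10,0,-1,0,-0.1,1.2,-1.6],[10,0,-1,0,-0.1,1.2,-1.6],[10,0,-1,0,-0.1,1.2,-1.6],[10,0,-1,0,-0.1,1.2,-1.6],[10,0,-1,0,-0.1,1.3,-1.6],[10,0,-1,0,-0.1,1.3,-1.6]]'|sed -n 2,3p;python3 -m creep '[[10,-0.1,-1,0,-0.1,1.3,-1.6],[10,-0.1,-1,-0.2,-0.1,1.3,-1.6],[10,-0.1,-1,-0.5,-0.1,1.3,-1.6],[10,-0.1,-1,-0.5,0,1.3,-1.6],[10,0,-0.6,-0.5,0,1,-1],[10,0,0,-0.4,0,0,0],[10,0,0,0,0,0,0]]'|sed -n 2,6p;python3 go.py place:l2,-1,.025,0
```

```text
tcp_pos: [0.4703, -0.23, 0.2166]
eef_rot: [179.4, 8.6, 11.5]
tcp_pos: [0.459, -0.3439, 0.1612]
eef_rot: [-179.9, 15.0, 4.2]
contact_force: [-1.2, 0.9, -0.4]
gripper_width: 0.0218
gripper_force: 40.0
29.88 [ 0.459  -0.3439  0.1612] [-179.9   15.     4.2] [-14.  22. -12.   5. -70. 106.] F [-1.2  0.9 -0.4] w 21.8 g 40.0
place:l2,-1,.025,0 [ 0.461 -0.358  0.052] shift [ 0.06 -0.56 -4.39] turn [-0.1  0.  -0.2]
```

```bash
python3 -m creep '[[10,0.06,-0.5,-0.6,0,0,-0.2],[10,0,-0.06,-0.8,0,0,0],[10,0,0,-0.8,0,0,0],[10,0,0,-0.8,0,0,0],[10,0,0,-0.8,0,0,0],[10,0,0,-0.4,0,0,0],[10,0,0,0,0,0,0]]'|sed -n 2,4p;python3 go.py place:l2,-1,.0035,0
```

```text
tcp_pos: [0.461, -0.3567, 0.0578]
eef_rot: [-180.0, 14.9, 4.2]
contact_force: [-1.5, 0.2, -1.0]
30.47 [ 0.461  -0.3567  0.0578] [-180.    14.9    4.2] [-15.  29. -17.   6. -58. 106.] F [-1.5  0.2 -1. ] w 21.8 g 40.0
place:l2,-1,.0035,0 [ 0.461 -0.358  0.03 ] shift [-0.02 -0.05 -1.11] turn [-0.1  0.1 -0.1]
```

```bash
python3 -m creep '[[10,0,-0.05,-0.3,0,0,-0.1],[10,0,0,-0.4,0,0,0],[10,0,0,-0.2,0,0.1,0],[10,0,0,0,0,0,0],[10,0,0,0,0,0,0]]'|sed -n 2,4p;python3 -m creep '[[10,0,0,-0.06,0,0,0],[10,0,0,0,0,0,0]]'|sed -n 2,4p;python3 -m creep '[[10,0,0,-0.05,0,0,0],[10,0,0,0,0,0,0]]'|sed -n 2,4p;python3 go.py place:l2,-1,.0035,0
```

```text
tcp_pos: [0.4619, -0.3591, 0.0366]
eef_rot: [180.0, 14.9, 4.0]
contact_force: [-0.0, 0.8, 0.2]
tcp_pos: [0.4621, -0.3592, 0.0354]
eef_rot: [180.0, 14.8, 4.0]
contact_force: [0.7, -1.1, -1.6]
tcp_pos: [0.4619, -0.3591, 0.034]
eef_rot: [180.0, 14.8, 4.0]
contact_force: [0.1, 0.6, -0.4]
31.22 [ 0.4619 -0.3591  0.034 ] [180.   14.8   4. ] [-16.  31. -18.   6. -55. 106.] F [ 0.1  0.6 -0.4] w 21.4 g 40.0
place:l2,-1,.0035,0 [ 0.461 -0.358  0.03 ] shift [-0.06  0.05 -0.16] turn [0.  0.2 0. ]
```

```bash
python3 -m creep '[[10,-0.03,0.04,-0.1,0,0.2,0],[10,0,0,-0.05,0,0,0],[10,0,0,0,0,0,0]]'|sed -n 2,4p;python3 -m creep '[[10,0,0,-0.05,0,0,0],[10,0,0,0,0,0,0]]'|sed -n 2,4p;python3 -m creep '[[10,0,0,-0.04,0,0,0],[10,0,0,0,0,0,0]]'|sed -n 2,4p
```

```text
tcp_pos: [0.4609, -0.3579, 0.0298]
eef_rot: [-180.0, 15.1, 4.0]
contact_force: [-0.5, 0.5, -0.7]
tcp_pos: [0.4611, -0.358, 0.0287]
eef_rot: [180.0, 15.1, 4.0]
contact_force: [0.6, 0.5, -0.8]
tcp_pos: [0.4613, -0.3581, 0.0284]
eef_rot: [180.0, 15.0, 4.0]
contact_force: [-0.7, 1.1, 3.5]
```

Contact. Release, lift and look.

```bash
python3 -m creep '[[22,0,0,0,0,0,0],[25,0,0,0,0,0,0],[28,0,0,0,0,0,0],[29,0,0,0,0,0,0],[29,0.08,0,0.3,0,0,0],[29,0.15,0,0.6,0,0,0],[29,0.2,0,0.8,0,0,0],[35,0.2,0,0.8,0,0,0]]' 
python3 -m creep '[[42,0,0.4,0.9,0,-2,0],[42,0,0.8,1,0,-2,0],[42,0,1,1,0,-2,0],[42,0,1,1,0,-2,0],[42,0,1,0.4,0,-2,0],[42,0,1,0,0,-2,0],[42,0,1,0,0,0,0],[42,0,1,0,0,0,0]]'|sed -n 2,4p
python3 -m creep '[[42,0,1,0,0,0,0],[42,0,1,0,0,0,0],[42,0,1,0,0,0,0],[42,0,0.5,0,0,0,0],[42,0,0,0,0,0,0]]'|sed -n 2,4p
python3 - <<'E'
from v import *
a=[]
for n,(u,v) in(("side",(200,150)),("top",(150,130))):
    c=capture(n);a.append(cv2.resize(c["frame"][v:v+230,u:u+200 if n=="side" else u+290,::-1],None,fx=1.6,fy=1.6,interpolation=cv2.INTER_CUBIC))
cv2.imwrite("pics/p9.png",np.hstack(a))
E
```

```text
time_s: 32.47
tcp_pos: [0.4769, -0.3581, 0.0912]
eef_rot: [-180.0, 15.1, 4.0]
contact_force: [0.2, -0.3, 0.4]
gripper_width: 0.0315
gripper_force: 0.0
tcp_pos: [0.4766, -0.177, 0.1993]
eef_rot: [179.2, 2.9, 3.8]
contact_force: [0.4, 0.4, -0.2]
tcp_pos: [0.4772, -0.0886, 0.1987]
eef_rot: [179.2, 3.0, 4.0]
contact_force: [0.4, -1.4, -0.1]
```

View pics/p9.png

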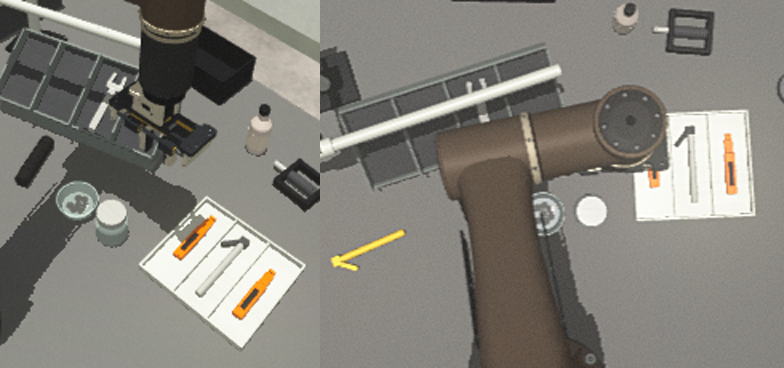

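All three lie flat along their lanes (side view: levers at (193,238) and (253,293), skewer at (220,265)). The spanner is still in the rack and the rest is unmoved.

```bash
python3 -c "
from plant import *
print(close_job())"
```

```text
the job is handed in; nothing more can be done
None
```

The job is handed in: the skewer lies in the tray's middle lane and one tire lever in each outer lane, all flat along their lanes. The spanner is still in the rack, nothing else looks moved in the last pictures, and it took about 34 s of the 72 s allowed.

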